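# Fill the analyser's loading tray with reagent cassettes

### The job

Swing the magnifier lamp aside so that its head no longer hangs over the tray, then bring the red, the blue and the yellow cassette from the slanted rack and complete the tray: three neat front-to-back rows of two, each new cassette in line with the one of its own colour, upright and square on the free printed rectangle. Set them down without dropping them; leave the green cassette in the rack, the three already on the tray, and everything else where they are.

Things in the scene. Friction and masses are not known exactly. Their poses are not given: they have to be found in the camera images.
- tray: dark steel tray, 232 (x) x 244 (y) mm, fixed; floor 4 mm thick, rim 10 mm high and 4 mm thick; six white printed rectangles (78 x 42 mm, long side along the tray's x) in a grid, three front-to-back rows of two (near and far). Origin at the centre of its underside. It may lie on the robot's left or right
- cell_near1 (a point): centre of the near (robot's side) printed rectangle of front-to-back row 1 (1 is at the tray's +y side), on the tray's floor (z 4 mm); rows are 68 mm apart along the tray's y, near and far 104 mm apart along its x; axes as the tray's
- cell_near2 (a point): centre of the near (robot's side) printed rectangle of front-to-back row 2 (1 is at the tray's +y side), on the tray's floor (z 4 mm); rows are 68 mm apart along the tray's y, near and far 104 mm apart along its x; axes as the tray's
- cell_near3 (a point): centre of the near (robot's side) printed rectangle of front-to-back row 3 (1 is at the tray's +y side), on the tray's floor (z 4 mm); rows are 68 mm apart along the tray's y, near and far 104 mm apart along its x; axes as the tray's
- cell_far1 (a point): centre of the far printed rectangle of front-to-back row 1 (1 is at the tray's +y side), on the tray's floor (z 4 mm); rows are 68 mm apart along the tray's y, near and far 104 mm apart along its x; axes as the tray's
- cell_far2 (a point): centre of the far printed rectangle of front-to-back row 2 (1 is at the tray's +y side), on the tray's floor (z 4 mm); rows are 68 mm apart along the tray's y, near and far 104 mm apart along its x; axes as the tray's
- cell_far3 (a point): centre of the far printed rectangle of front-to-back row 3 (1 is at the tray's +y side), on the tray's floor (z 4 mm); rows are 68 mm apart along the tray's y, near and far 104 mm apart along its x; axes as the tray's
- rack: grey slanted rack, 276 mm wide (y), fixed; four pockets 66 mm apart along its y on a sloping floor, so things in them lean 30 degrees towards the rack's -x (the robot); floor's middle 60 mm above the bench at the rack's x = 0. Square to that floor: pocket guides 12 mm high (41 mm apart inside), dividers 16 mm, front lip 28 mm. Origin under its centre, on the bench
- red_1: reagent cassette: white box 72 (own x) x 36 (own y) x 70 mm (own z), red band round its upper half, round red cap on top (28 mm across, 10 mm high); about 0.16 kg; origin at the centre of its underside, z up to the cap; either end may face either way. At the start it stands in one of the rack's pockets, leaning 30 degrees with the rack.
- blue_1: reagent cassette: white box 72 (own x) x 36 (own y) x 70 mm (own z), blue band round its upper half, round blue cap on top (28 mm across, 10 mm high); about 0.16 kg; origin at the centre of its underside, z up to the cap; either end may face either way. At the start it stands in one of the rack's pockets, leaning 30 degrees with the rack.
- yellow_1: reagent cassette: white box 72 (own x) x 36 (own y) x 70 mm (own z), yellow band round its upper half, round yellow cap on top (28 mm across, 10 mm high); about 0.16 kg; origin at the centre of its underside, z up to the cap; either end may face either way. At the start it stands in one of the rack's pockets, leaning 30 degrees with the rack.
- green_1: reagent cassette: white box 72 (own x) x 36 (own y) x 70 mm (own z), green band round its upper half, round green cap on top (28 mm across, 10 mm high); about 0.16 kg; origin at the centre of its underside, z up to the cap; either end may face either way. Stands in a pocket of the rack as the others, and must stay there.
- red_0: reagent cassette: white box 72 (own x) x 36 (own y) x 70 mm (own z), red band round its upper half, round red cap on top (28 mm across, 10 mm high); about 0.16 kg; origin at the centre of its underside, z up to the cap; either end may face either way. At the start it already stands upright on one rectangle of the tray; it must stay there.
- blue_0: reagent cassette: white box 72 (own x) x 36 (own y) x 70 mm (own z), blue band round its upper half, round blue cap on top (28 mm across, 10 mm high); about 0.16 kg; origin at the centre of its underside, z up to the cap; either end may face either way. At the start it already stands upright on one rectangle of the tray; it must stay there.
- yellow_0: reagent cassette: white box 72 (own x) x 36 (own y) x 70 mm (own z), yellow band round its upper half, round yellow cap on top (28 mm across, 10 mm high); about 0.16 kg; origin at the centre of its underside, z up to the cap; either end may face either way. At the start it already stands upright on one rectangle of the tray; it must stay there.
- lamp (a joint): angle of the magnifier lamp's arm about its upright hinge, rad: 0 with the arm pointing along the stand's -x (over the tray), growing anticlockwise seen from above; range -1.8 to 1.8; stays where it is left
- lamp_hinge (a point): on the hinge axis of the lamp arm, at the middle of the arm, 230 mm above the bench; the upright post (22 mm across) stands behind the tray; the arm is 18 mm wide and 12 mm thick
- lamp_knob (a point): on the black upright grip post on top of the lamp head, 16 mm across, reaching from 235 to 288 mm above the bench; this point is on its axis, 270 mm above the bench, 180 mm from the hinge and straight above the centre of the round white head (108 mm across, 211 to 235 mm above the bench)
- amber_bottle: bystander: amber bottle, 52 mm across, 115 mm high, between tray and rack towards the back; origin at its underside
- phone: bystander: phone lying flat, 150 x 72 x 9 mm, in front of the robot; origin under its centre
- tube_rack: bystander: white rack of red-capped tubes, 60 x 190 x 95 mm, on the left; origin under its centre
- gel_bottle: bystander: green bottle, 54 mm across, 115 mm high, on the right; origin under its centre
- sample_jar: bystander: jar with yellow lid, 66 mm across, 75 mm high, on the right; origin under its centre
Not all that is in view belongs to the job. Leave any purple look-alike of the blue_1 alone. Leave any turquoise look-alike of the red_1 alone.

How it is judged:
By the outcome, as a careful person would: the job done as asked, in the order asked, and still so for the second after the job is handed in, with the robot touching nothing.
It also fails if it takes over 72 s, if anything falls off the work surface, if the arm or the gripper's body presses on something with over 40 N, if the wrist force passes 120 N, or if a joint passes its speed limit or range.

### The arm

A 6-joint arm with a two-finger parallel gripper is mounted at the origin on the work surface. World frame = base frame: x ahead of the robot, y to its left, z up, the work surface at z = 0. Lengths are in m, angles in rad, forces in N, time in s.
With the tool pointing down it reaches from about 0.25 to 0.775 m from the base axis. Payload 4 kg.
Tool frame: the origin (TCP) lies on the centre line of the jaws, within the pads' length; the fingertips stand 25 mm ahead of it and the grasp point (between the pads) lies 6 mm ahead of it; z points along the fingers, y is the line along which they close (so a half turn about z gives the same grasp; the last joint's range is limited). The gripper opens to 94 mm and grips with 3 to 60 N. Pads are 16 mm wide; open, the fingers measure 119 mm over their backs; the gripper's body (75 mm by 177 mm) begins 78 mm behind the grasp point.
Start: joints at [-1.311, 0.087, 1.371, -0, 1.684, -0.103], TCP at [0.195, -0.514, 0.231] pointing down, gripper open.
Joint ranges: [-3.1, 3.1], [-0.76, 2.03], [0.27, 2.55], [-1.08, 4.22], [0.17, 2.65], [-2.57, 2.57]. Speed limits (rad/s): [2.79, 2.79, 3.14, 3.14, 3.14, 3.14].

### API

Orientations are given as a unit quaternion [x, y, z, w].
In Python, from workcell import status, camera, workorder, regions_of, landmark_of gives the robot as it stands.
- The arm moves only by the tool play_rows, never from a script. Its argument "series" is a list of rows, each an object with "dp": the shift along the tool's x, y, z in mm, a list of three; "rotation": the turn, a rotation vector about the tool's x, y, z in rad, a list of three. In form: [{"dp": [tx, ty, tz], "rotation": [ax, ay, az]}, ...]. A call has 1 to 10 rows; each row is the pose to reach, as a shift and turn from the pose commanded when the call began, along the tool's axes at that moment; what a row does not reach only later rows make up. A row lasts 1/8 s, in which the tool goes at most 62.5 mm and 10.7 degrees, less where a joint would pass 70% of its speed; a pose out of reach is approached as far as the arm can. A call with a gripper value outside its range is refused whole. "grip" is the opening, from -1 (shut) to 1 (fully open), set as the call begins (left out, the last holds). The fingers move at their own pace and stop on an object; "force" is the grip in N (left out, the last holds). Time passes only in rows, so rows that repeat a pose let the fingers close. It gives the time, the measured TCP pose, the force, the opening and the grip force at its end, in the units of the state.
- status.state(): the state, without advancing time (a new reading comes with each control period).
- camera(name): name is "scene" or "top" or "wrist"; returns a dict with "image" (384x512x3 uint8, red, green, blue), "camera_matrix" (3x3 intrinsics, pixels), "position" and "orientation" of the camera in the world. Camera axes: x right, y up, looking along -z (the intrinsics and any distortion apply to the point x, -y, -z); pixel columns grow to the right and rows downward; lengths in m; the calibration is good to about 2 mm. A picture is of the moment at which its call begins. There is no depth.
- workorder.finish_job(): hands the job in; it is judged then, once.
Trained networks look in a picture, given as the dict that the camera call returned (one of the last four; its "shot" number tells which), for a name from the list of things; names that differ only in an ending like _2 or _b are one class to them, and where a whole thing is asked for, a point or a joint stands for the part that bears it (a point fixed in the world has none). Each returns a list of dicts, best first, with "p" (0 to 1); they miss things now and then, are a little off and sometimes report something else, mostly with a low value. They report only what shows in the picture. A call takes as long as a camera call. They do not tell look-alikes from the thing itself.
- regions_of(picture, target): "region" (384x512 bool, what is visible of it) and "rect" ([centre column, centre row, width, height] in pixels, round what is visible of it).
- landmark_of(picture, target): "pixel" ([column, row] in pixels: a listed point, or the origin of a listed thing).
The state is a dict: "time": time; "joints": joint angles; "qvel": joint speeds; "joint_torque": joint torques, N m; "eef_pos": TCP position; "orientation": TCP orientation; "force": force on the tool from outside, world axes, zero at the start; "torque": the same for the moment, N m; "grip_width": opening from 0.0 (shut) to 1.0 (fully open); "gripper_force": force on a finger pad.
Only numpy, scipy, OpenCV 4.12 (cv2) and the standard library are available. Lean on these libraries where they do the work, as an engineer would, in place of code of your own. Each camera call takes 0.05 s, during which the arm holds its last target. There are 200 camera calls.

## Working session

There is one attempt and no reset: what is moved stays moved. The work goes in short steps, Python scripts to look and compute and a tool call to move; the robot and the scene stay as the last step left them, time stands still between calls to the robot, and variables do not carry over. Pictures are saved under pics/ and viewed, at most 10 in all, crops included, and the job is handed in when it is done.

Besides the shell and the picture viewer there is one more tool, called after "Emit:" as name(argument=value, ...), one argument or row to a line, values as JSON. play_rows: Moves the arm, as the interface text tells. Its arguments: {"type":"object","properties":{"series":{"type":"array","items":{"type":"object","properties":{"dp":{"type":"array","items":{"type":"number"}},"rotation":{"type":"array","items":{"type":"number"}}}}},"grip":{"type":"number"},"force":{"type":"number"}},"required":["series"]}

```bash
mkdir -p pics; ls; cat > h.py <<'E'
import numpy as np, cv2
from scipy.spatial.transform import Rotation as R
from workcell import status, camera, workorder, regions_of, landmark_of
def snap(n,f=None):
    c=camera(n)
    if f: cv2.imwrite('pics/'+f,c['image'][:,:,::-1])
    return c
def ray(c,px):
    K=np.array(c['camera_matrix']);d=np.linalg.inv(K)@[px[0],px[1],1]
    d=R.from_quat(c['orientation']).apply([d[0],-d[1],-d[2]])
    return np.array(c['position']),d
def atz(c,px,z):
    p,d=ray(c,px);return p+d*(z-p[2])/d[2]
def proj(c,P):
    q=R.from_quat(c['orientation']).inv().apply(np.atleast_2d(P)-np.array(c['position']))
    q=q*[1,-1,-1];u=q@np.array(c['camera_matrix']).T
    return u[:,:2]/u[:,2:]
def tri(l):
    A=np.zeros((3,3));b=np.zeros(3)
    for c,px in l:
        p,d=ray(c,px);d=d/np.linalg.norm(d);M=np.eye(3)-np.outer(d,d);A+=M;b+=M@p
    return np.linalg.solve(A,b)
E
python3 - <<'E'
from h import *
a=snap('scene','s0.png');b=snap('top','t0.png')
for c in(a,b):print({k:v for k,v in c.items() if k!='image'})
for n in ['tray','cell_near1','cell_near2','cell_near3','cell_far1','cell_far2','cell_far3','rack','red_1','blue_1','yellow_1','green_1','lamp_hinge','lamp_knob','amber_bottle']:
  for nm,c in(('s',a),('t',b)):
    print(n,nm,[(np.round(r['pixel'],1).tolist(),round(r['p'],2)) for r in landmark_of(c,n)[:4]])
print(status.state())
E
```

```text
pics
{'camera_matrix': array([[439.68844201,   0.        , 253.07801059],
       [  0.        , 439.68844201, 198.43374175],
       [  0.        ,   0.        ,   1.        ]]), 'position': array([ 1.16323319, -0.69820483,  0.9840555 ]), 'orientation': array([0.38683732, 0.14755663, 0.30519985, 0.85757623]), 'shot': 1}
{'camera_matrix': array([[415.44917908,   0.        , 247.67794167],
       [  0.        , 415.44917908, 192.04854644],
       [  0.        ,   0.        ,   1.        ]]), 'position': array([0.41272399, 0.00956386, 1.32768192]), 'orientation': array([-0.04891126,  0.04471299,  0.71498053, -0.6959966 ]), 'shot': 2}
tray s [([279.3, 195.4], 0.75)]
tray t [([180.8, 223.5], 0.83)]
cell_near1 s [([255.7, 196.6], 0.95), ([278.9, 179.3], 0.79), ([337.4, 167.2], 0.47), ([274.7, 213.9], 0.18)]
cell_near1 t [([200.0, 240.7], 0.87), ([179.8, 236.9], 0.83), ([156.9, 237.2], 0.73), ([322.3, 217.8], 0.37)]
cell_near2 s [([255.7, 196.6], 0.95), ([278.9, 179.3], 0.79), ([337.4, 167.2], 0.47), ([274.7, 213.9], 0.18)]
cell_near2 t [([200.0, 240.7], 0.87), ([179.8, 236.9], 0.83), ([156.
[... 1738 characters left out ...]
ts': array([-1.31109918e+00,  8.71677937e-02,  1.37070031e+00, -9.09463743e-06,
        1.68358279e+00, -1.03076202e-01]), 'qvel': array([-5.67307654e-04, -7.78467877e-05,  1.55305347e-03,  1.90233290e-03,
       -1.18929195e-03, -1.09582414e-04]), 'joint_torque': array([ 6.03053704e-04, -3.40025568e+01, -3.02593517e+01,  7.17649749e-02,
        2.34583014e-02,  1.18144607e-05]), 'eef_pos': array([ 0.19518765, -0.51422026,  0.23052334]), 'orientation': array([9.83594581e-01, 1.80393167e-01, 1.04035369e-06, 7.10152536e-05]), 'force': array([ 0.1285812 , -0.14360001,  0.32968199]), 'torque': array([-0.01489029, -0.00050908,  0.04465073]), 'gripper_force': 0.0, 'grip_width': 0.9987049782794933}
```

View pics.

```bash
python3 - <<'E'
import cv2
a=cv2.imread('pics/s0.png');b=cv2.imread('pics/t0.png')
cv2.imwrite('pics/s0c.png',cv2.resize(a[100:384,120:400],None,fx=2.1,fy=2.1,interpolation=cv2.INTER_CUBIC))
cv2.imwrite('pics/t0c.png',cv2.resize(b[110:310,120:390],None,fx=2.9,fy=2.9,interpolation=cv2.INTER_CUBIC))
E
```

```text
(no output)
```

View pics/s0c.png

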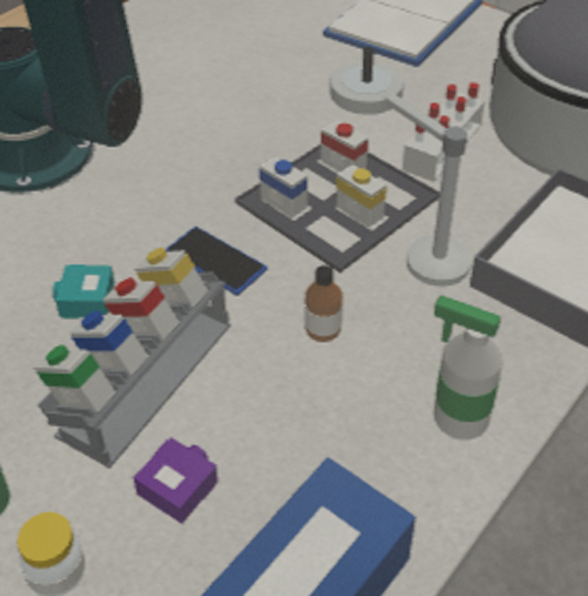

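View pics/t0c.png

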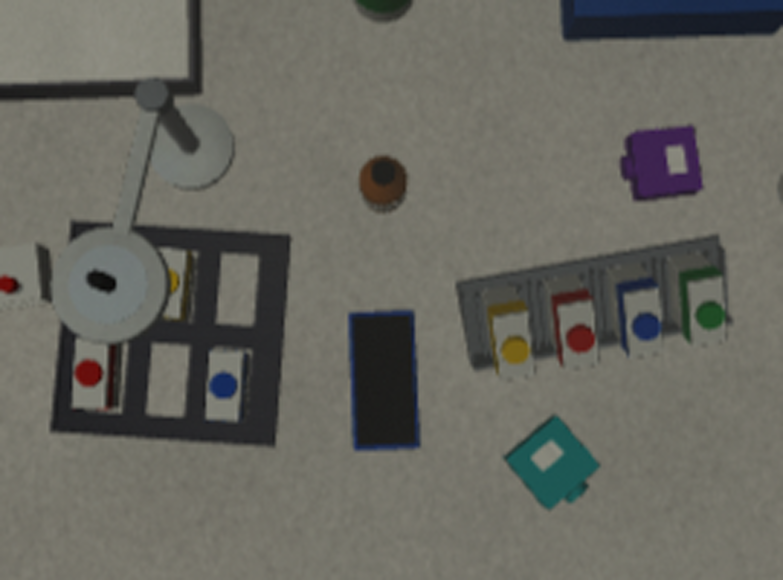

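View pics/t0.png

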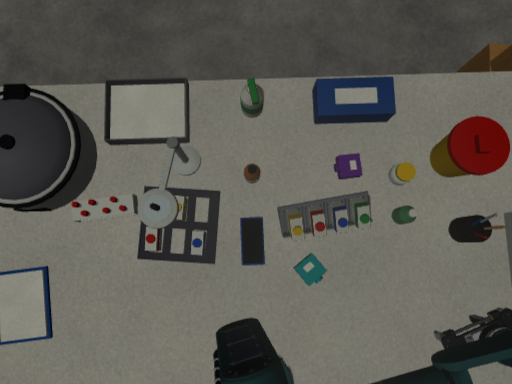

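Scene: the tray is on the robot's left (top image 138–220, 187–263). It holds red_0 near row 1 at (151,239), blue_0 near row 3 at (197,243) and yellow_0 far row 2 at about (180,207). The lamp head covers far 1 at (155,207). The rack holds yellow, red, blue and green at (297,230), (319,226), (342,222) and (363,218). The turquoise box at (310,268) and the purple box at (347,166) are look-alikes lying loose, so I'll leave them. Targets are red to far1, yellow to near2 and blue to far3.

```bash
cat >> h.py <<'E'
def blob(c,name):  # centroids of colour blobs [(area,px)]
    h=cv2.cvtColor(c['image'],cv2.COLOR_RGB2HSV).astype(int)
    H,S,V=h[...,0],h[...,1],h[...,2]
    r={'red':(H<6)|(H>174),'yellow':(H>20)&(H<30),'blue':(H>106)&(H<122),'green':(H>50)&(H<75)}[name]
    m=(r&(S>110)&(V>50)).astype(np.uint8)
    n,_,st,ce=cv2.connectedComponentsWithStats(m)
    return sorted([(int(st[i,4]),ce[i].round(1).tolist()) for i in range(1,n) if st[i,4]>15],reverse=True)
E
python3 - <<'E'
from h import *
a=snap('scene');b=snap('top')
k=[landmark_of(c,'lamp_knob')[0]['pixel'] for c in(a,b)]
h=[landmark_of(c,'lamp_hinge')[0]['pixel'] for c in(a,b)]
print('knob',k,atz(a,k[0],.27),atz(b,k[1],.27),tri([(a,k[0]),(b,k[1])]))
print('hinge',h,atz(a,h[0],.23),atz(b,h[1],.23))
for p in [(145,187),(220,191),(214,263),(138,258)]:print(atz(b,p,.01))
for p in [(280,207),(369,192),(371,216),(284,237)]:print('rack',atz(b,p,.06))
for n in('red','yellow','blue','green'):print(n,blob(b,n)[:6],blob(a,n)[:6])
E
```

```text
knob [[296.7, 128.7], [153.0, 204.6]] [0.53076499 0.25273666 0.27      ] [0.5279836 0.2573881 0.27     ] [0.52797405 0.25783107 0.26654804]
hinge [[115.4, 338.8], [171.4, 144.5]] [ 0.65651585 -0.52115697  0.23      ] [0.69475796 0.2174231  0.23      ]
[0.61383032 0.34424664 0.01      ]
[0.59425732 0.10359552 0.01      ]
[0.3673293  0.12638476 0.01      ]
[0.38904872 0.36484389 0.01      ]
rack [ 0.5328916 -0.0828459  0.06     ]
rack [ 0.57170546 -0.35764549  0.06      ]
rack [ 0.49784413 -0.35893984  0.06      ]
rack [ 0.44127548 -0.09161673  0.06      ]
red [(2860, [478.5, 145.2]), (68, [319.8, 226.2]), (67, [150.0, 238.1]), (62, [314.6, 216.7]), (29, [121.7, 207.6]), (29, [90.6, 201.7])] [(1217, [82.5, 374.5]), (161, [185.9, 244.7]), (108, [12.8, 344.9]), (83, [282.9, 169.8]), (49, [179.4, 236.1]), (34, [283.8, 161.3])]
yellow [(691, [443.4, 160.5]), (292, [405.3, 171.5]), (71, [297.3, 230.2]), (49, [293.1, 216.7]), (20, [179.4, 206.0])] [(530, [141.1, 356.6]), (151, [200.7, 229.6]), (96, [291.4, 192.5]), (44, [194.2, 221.5]), (40, [291.9, 183.3])]
blue [(2108, [354.8, 96.5]), (409, [34.0, 303.2]), (132, [249.4, 245.1]), (61, [342.7, 222.2]), (60, [196.4, 242.5]), (27, [338.3, 207.9])] [(2352, [274.0, 353.7]), (330, [34.6, 152.2]), (172, [169.8, 261.4]), (151, [79.4, 149.9]), (86, [24.2, 352.3]), (54, [163.5, 251.9])]
green [(155, [252.9, 90.1]), (58, [364.7, 218.3])] [(166, [153.8, 278.2]), (52, [147.0, 268.6])]
```

Emit:
play_rows(
  series=[
    {"dp":[0,0,-60],"rotation":[0,0,0]},
    {"dp":[585,-601,-110],"rotation":[0,0,0]},
    {"dp":[585,-601,-110],"rotation":[0,0,0]},
    {"dp":[585,-601,-110],"rotation":[0,0,0]},
    {"dp":[585,-601,-110],"rotation":[0,0,0]},
    {"dp":[585,-601,-110],"rotation":[0,0,0]},
    {"dp":[585,-601,-110],"rotation":[0,0,0]},
    {"dp":[585,-601,-110],"rotation":[0,0,0]},
    {"dp":[585,-601,-110],"rotation":[0,0,0]},
    {"dp":[585,-601,-110],"rotation":[0,0,0]},
  ],
  grip=1,
  force=20,
)

```text
time: 3.15
eef_pos: [0.4189, 0.003, 0.3245]
orientation: [0.984, 0.18, 0.001, 0.0]
force: [1.1, 0.1, -0.1]
grip_width: 0.999
gripper_force: 0.0
```

```bash
cat >> h.py <<'E'
def pose(p,yaw,lean=0):  # tool pose: tool x along yaw, tilted by lean about tool y (tool z gets +x part)
    r=R.from_euler('z',yaw)*R.from_euler('y',-lean)*R.from_euler('x',np.pi)
    return np.array(p,float),r
def rel(*targets):
    s=status.state();p0=np.array(s['eef_pos']);r0=R.from_quat(s['orientation'])
    print('t',round(s['time'],2),'p',p0.round(4),'j',np.round(s['joints'],2))
    for p,r in targets:
        print('dp',(r0.inv().apply(p-p0)*1000).round(1).tolist(),'rot',(r0.inv()*r).as_rotvec().round(4).tolist())
E
python3 - <<'E'
from h import *
rel(pose([.529,.2555,.34],.363),pose([.529,.2555,.268],.363))
print(pose([0,0,0],.0,.5236)[1].as_matrix().round(2))
E
```

```text
t 3.15 p [0.4189 0.003  0.3245] j [-0.13 -0.21  1.46 -0.    1.88  1.08]
dp [192.5, -197.0, -15.5] rot [0.0011, -0.0013, -0.0002]
dp [192.4, -197.1, 56.5] rot [0.0011, -0.0013, -0.0002]
[[ 0.87 -0.    0.5 ]
 [ 0.   -1.   -0.  ]
 [ 0.5   0.   -0.87]]
```

Emit:
play_rows(
  series=[
    {"dp":[192,-197,-16],"rotation":[0,0,0]},
    {"dp":[192,-197,-16],"rotation":[0,0,0]},
    {"dp":[192,-197,-16],"rotation":[0,0,0]},
    {"dp":[192,-197,-16],"rotation":[0,0,0]},
    {"dp":[192,-197,-16],"rotation":[0,0,0]},
    {"dp":[192,-197,-16],"rotation":[0,0,0]},
    {"dp":[192,-197,30],"rotation":[0,0,0]},
    {"dp":[192,-197,56],"rotation":[0,0,0]},
    {"dp":[192,-197,56],"rotation":[0,0,0]},
    {"dp":[192,-197,56],"rotation":[0,0,0]},
  ],
)

```text
time: 4.4
eef_pos: [0.5285, 0.2526, 0.2698]
orientation: [0.984, 0.18, 0.001, -0.0]
force: [0.2, 0.9, 0.5]
grip_width: 1.0
gripper_force: 0.0
```

Emit:
play_rows(
  series=[
    {"dp":[0,0,0],"rotation":[0,0,0]},
    {"dp":[0,0,0],"rotation":[0,0,0]},
    {"dp":[0,0,0],"rotation":[0,0,0]},
    {"dp":[0,0,0],"rotation":[0,0,0]},
    {"dp":[0,0,0],"rotation":[0,0,0]},
    {"dp":[0,0,0],"rotation":[0,0,0]},
  ],
  grip=-1,
  force=8,
)

```text
time: 5.15
eef_pos: [0.5281, 0.2533, 0.2678]
orientation: [0.984, 0.18, -0.0, 0.0]
force: [-0.2, -0.4, -0.0]
grip_width: 0.398
gripper_force: 0.0
```

```bash
python3 - <<'E'
from h import *
s=status.state();p=np.array(s['eef_pos']);print(s['grip_width'],s['gripper_force'],s['force'])
h=np.array([.700,.2135]);d=p[:2]-h;L=np.hypot(*d);a0=np.arctan2(d[1],d[0]);print('L',L,a0)
# anticlockwise from above: angle grows
a1=np.arctan2(-.18,0.0)+2*np.pi
T=[pose([h[0]+L*np.cos(a),h[1]+L*np.sin(a),p[2]],.363) for a in np.linspace(a0,a1,11)[1:]]
rel(*T)
snap('wrist','w0.png')
E
```

```text
0.39788163651536756 0.0 [-0.15415761 -0.39755638 -0.02537631]
L 0.1764257878089699 2.9140878085383637
t 5.15 p [0.5281 0.2533 0.2678] j [ 0.35  0.16  1.21 -0.    1.77  1.56]
dp [-15.2, 27.8, 0.0] rot [0.0001, 0.0002, -0.0001]
dp [-25.2, 57.9, 0.0] rot [0.0001, 0.0002, -0.0001]
dp [-29.6, 89.2, 0.0] rot [0.0001, 0.0002, -0.0001]
dp [-28.4, 120.9, 0.0] rot [0.0001, 0.0002, -0.0001]
dp [-21.5, 151.8, 0.0] rot [0.0001, 0.0002, -0.0001]
dp [-9.2, 181.0, 0.0] rot [0.0001, 0.0002, -0.0001]
dp [8.1, 207.6, 0.0] rot [0.0001, 0.0002, -0.0001]
dp [29.9, 230.6, 0.0] rot [0.0001, 0.0002, -0.0001]
dp [55.5, 249.3, 0.0] rot [0.0001, 0.0002, -0.0001]
dp [83.9, 263.1, 0.0] rot [0.0001, 0.0002, -0.0001]
```

View pics/w0.png

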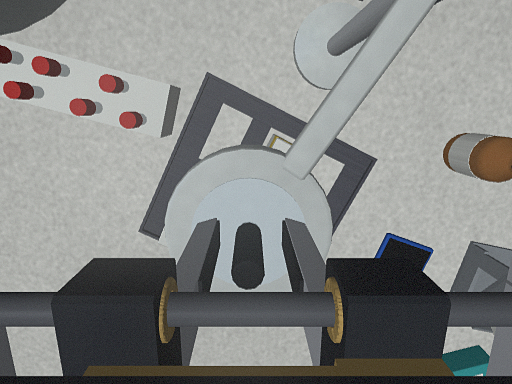

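Emit:
play_rows(
  series=[
    {"dp":[0,0,0],"rotation":[0,0,0]},
    {"dp":[0,0,0],"rotation":[0,0,0]},
    {"dp":[0,0,0],"rotation":[0,0,0]},
    {"dp":[0,0,0],"rotation":[0,0,0]},
  ],
)

```text
time: 5.7
eef_pos: [0.5275, 0.2537, 0.2679]
orientation: [0.984, 0.181, -0.001, -0.0]
force: [-4.3, 1.7, 1.3]
grip_width: 0.168
gripper_force: 8.0
```

Emit:
play_rows(
  series=[
    {"dp":[-15.2,27.8,0],"rotation":[0,0,-0.18]},
    {"dp":[-25.2,57.9,0],"rotation":[0,0,-0.36]},
    {"dp":[-29.6,89.2,0],"rotation":[0,0,-0.54]},
    {"dp":[-28.4,120.9,0],"rotation":[0,0,-0.72]},
    {"dp":[-21.5,151.8,0],"rotation":[0,0,-0.9]},
    {"dp":[-9.2,181,0],"rotation":[0,0,-1.08]},
    {"dp":[8.1,207.6,0],"rotation":[0,0,-1.26]},
    {"dp":[29.9,230.6,0],"rotation":[0,0,-1.44]},
    {"dp":[55.5,249.3,0],"rotation":[0,0,-1.62]},
    {"dp":[83.9,263.1,0],"rotation":[0,0,-1.8]},
  ],
)

```text
time: 6.95
eef_pos: [0.7005, 0.0344, 0.2678]
orientation: [0.469, 0.883, -0.002, 0.0]
force: [-3.0, 1.0, 3.6]
grip_width: 0.172
gripper_force: 8.0
```

Emit:
play_rows(
  series=[
    {"dp":[0,0,0],"rotation":[0,0,0]},
    {"dp":[0,0,0],"rotation":[0,0,0]},
  ],
)

```text
time: 7.2
eef_pos: [0.7005, 0.0346, 0.2668]
orientation: [0.472, 0.882, -0.002, 0.001]
force: [1.2, -5.9, -3.3]
grip_width: 0.165
gripper_force: 8.0
```

Emit:
play_rows(
  series=[
    {"dp":[0,0,0],"rotation":[0,0,0]},
    {"dp":[0,0,0],"rotation":[0,0,0]},
    {"dp":[0,0,0],"rotation":[0,0,0]},
    {"dp":[0,0,-30],"rotation":[0,0,0]},
    {"dp":[0,0,-75],"rotation":[0,0,0]},
    {"dp":[0,0,-75],"rotation":[0,0,0]},
  ],
  grip=1,
)

```text
time: 7.95
eef_pos: [0.7006, 0.0375, 0.349]
orientation: [0.47, 0.883, 0.002, 0.005]
force: [-0.3, 0.2, 0.7]
grip_width: 0.769
gripper_force: 0.0
```

```bash
python3 - <<'E'
from h import *
b=snap('top');a=snap('scene')
k=landmark_of(b,'lamp_knob')[0];print(k['p'],atz(b,k['pixel'],.27))
out=np.hstack([a['image'],b['image']])
cv2.imwrite('pics/t1.png',cv2.resize(b['image'][130:300,120:390,::-1],None,fx=2.9,fy=2.9,interpolation=cv2.INTER_CUBIC))
# go above rack, look; caps near (.46,-.2)
rel(pose([.36,-.20,.36],.14,.3))
for n in('red','yellow','blue','green'):print(n,[ (A,np.round(atz(b,p,.14),3)) for A,p in blob(b,n)[:6]])
E
```

```text
0.82 [0.70451139 0.03665006 0.27      ]
t 8.1 p [0.6997 0.0373 0.3418] j [-0.03  0.47  0.68  0.    2.   -0.62]
dp [-7.2, -414.4, -17.7] rot [-0.3047, 0.1904, 2.0052]
red [(2859, array([ 0.69 , -0.662,  0.14 ])), (68, array([ 0.467, -0.188,  0.14 ])), (67, array([0.446, 0.296, 0.14 ])), (62, array([ 0.495, -0.175,  0.14 ])), (33, array([ 0.429, -0.641,  0.14 ])), (31, array([0.555, 0.467, 0.14 ]))]
yellow [(691, array([ 0.648, -0.556,  0.14 ])), (290, array([ 0.619, -0.443,  0.14 ])), (72, array([ 0.458, -0.124,  0.14 ])), (68, array([0.535, 0.22 , 0.14 ])), (58, array([ 0.491, -0.112,  0.14 ]))]
blue [(2216, array([ 0.847, -0.306,  0.14 ])), (415, array([0.274, 0.619, 0.14 ])), (61, array([ 0.477, -0.254,  0.14 ])), (61, array([ 0.437, -0.023,  0.14 ])), (58, array([0.431, 0.164, 0.14 ])), (26, array([ 0.518, -0.244,  0.14 ]))]
green [(58, array([ 0.486, -0.317,  0.14 ])), (22, array([ 0.882, -0.007,  0.14 ]))]
```

View pics/t1.png

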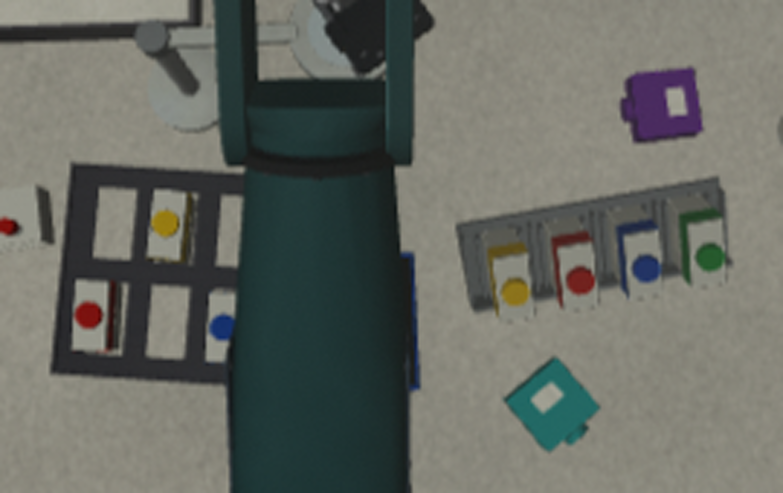

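Emit:
play_rows(
  series=[
    {"dp":[-7,-414,-18],"rotation":[-0.305,0.19,2.005]},
    {"dp":[-7,-414,-18],"rotation":[-0.305,0.19,2.005]},
    {"dp":[-7,-414,-18],"rotation":[-0.305,0.19,2.005]},
    {"dp":[-7,-414,-18],"rotation":[-0.305,0.19,2.005]},
    {"dp":[-7,-414,-18],"rotation":[-0.305,0.19,2.005]},
    {"dp":[-7,-414,-18],"rotation":[-0.305,0.19,2.005]},
    {"dp":[-7,-414,-18],"rotation":[-0.305,0.19,2.005]},
    {"dp":[-7,-414,-18],"rotation":[-0.305,0.19,2.005]},
    {"dp":[-7,-414,-18],"rotation":[-0.305,0.19,2.005]},
    {"dp":[-7,-414,-18],"rotation":[-0.305,0.19,2.005]},
  ],
)

```text
time: 9.35
eef_pos: [0.3597, -0.1996, 0.3586]
orientation: [0.979, 0.146, 0.141, -0.011]
force: [-0.0, 0.3, -1.1]
grip_width: 1.001
gripper_force: 0.0
```

```bash
python3 - <<'E'
from h import *
rel(pose([.36,-.20,.36],.14,.3))
E
```

```text
t 9.35 p [ 0.3597 -0.1996  0.3586] j [-0.85 -0.36  1.53  0.26  1.82  0.51]
dp [0.6, 0.5, -1.3] rot [-0.0256, 0.0149, 0.1515]
```

```bash
python3 - <<'E'
from h import *
w=snap('wrist','w1.png');b=snap('top','t2.png');a=snap('scene','s2.png')
np.savez('cams.npz',**{n+k:c[k] for n,c in(('w',w),('t',b),('s',a)) for k in c if k!='shot'})
for n in('red','yellow','blue','green'):print(n,'\n W',blob(w,n)[:6],'\n T',blob(b,n)[:6],'\n S',blob(a,n)[:7])
E
```

```text
red 
 W [(377, [265.9, 139.5]), (97, [270.6, 107.1])] 
 T [(2861, [478.5, 145.2]), (68, [319.8, 226.2]), (67, [150.0, 238.1]), (62, [314.6, 216.7]), (30, [90.7, 201.8]), (30, [83.6, 212.9])] 
 S [(1216, [82.5, 374.5]), (161, [185.8, 244.8]), (107, [12.9, 345.0]), (78, [282.8, 169.7]), (47, [179.4, 236.3]), (32, [283.8, 161.1]), (22, [334.3, 143.1])]
yellow 
 W [(1405, [475.9, 97.5]), (639, [17.3, 25.3]), (525, [474.2, 368.0]), (382, [214.5, 131.6]), (298, [394.6, 370.7]), (215, [459.7, 327.9])] 
 T [(689, [443.4, 160.5]), (290, [405.3, 171.5]), (71, [297.3, 230.2]), (68, [176.5, 206.6]), (57, [292.9, 218.5])] 
 S [(530, [141.1, 356.6]), (151, [200.7, 229.6]), (44, [194.2, 221.5]), (38, [291.9, 183.2]), (18, [282.9, 187.9])]
blue 
 W [(570, [144.2, 139.2]), (470, [32.5, 105.4]), (378, [318.0, 147.1]), (328, [9.3, 95.0]), (244, [310.9, 128.2]), (56, [458.7, 1.8])] 
 T [(2201, [353.2, 96.7]), (412, [34.2, 303.4]), (127, [248.9, 245.3]), (61, [342.7, 222.2]), (59, [196.5, 242.5]), (26, [338.5, 207.8])] 
 S [(2358, [273.9, 353.7]), (332, [34.6, 152.2]), (173, [169.9, 261.4]), (134, [77.8, 150.8]), (86, [24.2, 352.2]), (57, [163.4, 251.9]), (38, [237.3, 233.6])]
green 
 W [(389, [368.0, 154.5]), (346, [355.9, 138.8])] 
 T [(155, [252.9, 90.1]), (58, [364.7, 218.3])] 
 S [(167, [153.8, 278.2]), (53, [146.9, 268.7])]
```

View pics/w1.png

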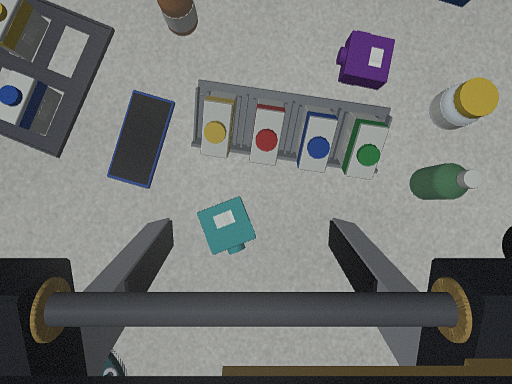

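```bash
python3 - <<'E'
from h import *
d=np.load('cams.npz');C={n:{k:d[n+k] for k in('image','camera_matrix','position','orientation')} for n in'wts'}
px={'yellow':([214.5,131.6],[297.3,230.2],[194.2,221.5]),'red':([265.9,139.5],[319.8,226.2],[179.4,236.3]),'blue':([318,147.1],[342.7,222.2],[163.4,251.9]),'green':([368,154.5],[364.7,218.3],[146.9,268.7])}
P=[]
for n,(w,t,s) in px.items():
    l=[(C['w'],w),(C['t'],t),(C['s'],s)];p=tri(l)
    print(n,p.round(4),'wt',tri(l[:2]).round(4),'ts',tri(l[1:]).round(4),[ (proj(c,p)[0]-x).round(1).tolist() for c,x in l]);P.append(p)
P=np.array(P);c=P.mean(0);u=np.polyfit([1.5,.5,-.5,-1.5],P,1)[0];print('pitch',np.linalg.norm(u)*1000,'yaw',np.arctan2(-u[0],u[1]),c)
E
```

```text
yellow [ 0.458  -0.1264  0.1251] wt [ 0.4586 -0.1257  0.1246] ts [ 0.4574 -0.1265  0.1244] [[0.2, 0.7], [0.3, 0.1], [0.6, -0.1]]
red [ 0.4676 -0.1919  0.1245] wt [ 0.4683 -0.1911  0.1243] ts [ 0.4671 -0.1921  0.1239] [[0.3, 0.7], [0.4, 0.1], [0.7, -0.1]]
blue [ 0.4775 -0.2582  0.1257] wt [ 0.4777 -0.257   0.1279] ts [ 0.4769 -0.2584  0.1252] [[0.3, 0.8], [0.3, 0.1], [0.7, -0.1]]
green [ 0.4872 -0.3223  0.125 ] wt [ 0.4871 -0.3204  0.1291] ts [ 0.4866 -0.3226  0.1245] [[0.2, 0.8], [0.3, 0.0], [0.7, -0.1]]
pitch 66.12471309989714 yaw 0.1478597937420169 [ 0.47257764 -0.22471461  0.12508425]
```

```bash
cat > fit.py <<'E'
from h import *
from scipy.optimize import minimize, least_squares
d=np.load('cams.npz');C={n:{k:d[n+k] for k in('image','camera_matrix','position','orientation')} for n in'wts'}
th=np.linspace(0,2*np.pi,40)
def capcent(c,b,r):
    q=np.vstack([np.c_[14*np.cos(th),14*np.sin(th),0*th+z]/1000 for z in(70,80)])
    h=cv2.convexHull(proj(c,r.apply(q)+b).astype(np.float32));m=cv2.moments(h)
    return np.array([m['m10'],m['m01']])/m['m00']
def fitc(l,r,b0,zfix=None):
    f=lambda v:np.concatenate([(capcent(c,np.r_[v[:2],zfix] if zfix is not None else v,r)-x)*np.linalg.norm(np.array(c['position'])-b0)/400 for c,x in l])
    s=least_squares(f,b0[:2] if zfix is not None else b0,diff_step=1e-4);return s.x,f(s.x)
def gray(c):return cv2.GaussianBlur(cv2.cvtColor(c['image'],cv2.COLOR_RGB2GRAY),(3,3),0).astype(np.float32)
def edges(free):
    E=[]
    def rect(cx,cy,w,h,z,sgn):
        k=np.array([[-w,-h],[w,-h],[w,h],[-w,h]])/2
        for i in range(4):
            p,q=k[i],k[(i+1)%4];t=np.linspace(.06,.94,40)[:,None];P=p+(q-p)*t+[cx,cy]
            n=np.array([q[1]-p[1],-(q[0]-p[0])]);n=n/np.linalg.norm(n)
            E.append((np.c_[P+n*.003,0*t+z],np.c_[P-n*.003,0*t+z],sgn))
    rect(0,0,.232,.244,.010,1)
    for cx,cy in free:rect(cx,cy,.078,.042,.004,-1)
    return E
def trayfit(cs,free,x0):
    E=edges(free);G=[(c,gray(c)) for c in cs]
    def f(v):
        r=R.from_euler('z',v[2]);s=0
        for c,g in G:
            for o,i,sg in E:
                a=[]
                for P in(o,i):
                    u=proj(c,r.apply(P)+[v[0],v[1],0]).astype(np.float32)
                    a.append(cv2.remap(g,u[:,:1].copy(),u[:,1:].copy(),cv2.INTER_LINEAR))
                D=sg*(a[0]-a[1])
                s-=np.clip(D,-30,60).mean()
        return s
    best=None
    for dx in(-.006,0,.006):
        for dy in(-.006,0,.006):
            m=minimize(f,np.array(x0)+[dx,dy,0],method='Nelder-Mead',options=dict(initial_simplex=np.array(x0)+[dx,dy,0]+np.array([[0,0,0],[.004,0,0],[0,.004,0],[0,0,.03]]),xatol=1e-5,fatol=1e-4))
            if best is None or m.fun<best.fun:best=m
    return best.x,best.fun
E
python3 - <<'E'
from fit import *
px={'yellow':([214.5,131.6],[297.3,230.2],[194.2,221.5]),'red':([265.9,139.5],[319.8,226.2],[179.4,236.3]),'blue':([318,147.1],[342.7,222.2],[163.4,251.9]),'green':([368,154.5],[364.7,218.3],[146.9,268.7])}
r=R.from_euler('z',.148)*R.from_euler('y',-np.pi/6)
for n,p in px.items():
    b,res=fitc([(C[k],x) for k,x in zip('wts',p)],r,np.array([.5,-.2,.06]));print(n,b.round(4),'cap78',(b+r.apply([0,0,.078])).round(4),(res*1000/1100*1).round(2))
free=[(.052,.068),(-.052,0),(.052,-.068)]
for cs in('t','s','ts'):print(cs,trayfit([C[k] for k in cs],free,[.491,.235,-.09]))
for n,t,s in(('red',[150,238.1],[283.8,161.1]),('yellow',None,[291.9,183.2]),('blue',[196.5,242.5],None)):
    print(n,[fitc([(C[k],x)],R.identity(),np.array([.45,.25,.004]),.004)[0].round(4) for k,x in(('t',t),('s',s)) if x])
E
```

```text
yellow [ 0.495  -0.1209  0.0601] cap78 [ 0.4564 -0.1267  0.1276] [ 0.  0.  0.  0.  0. -0.]
red [ 0.5046 -0.1864  0.0595] cap78 [ 0.466  -0.1922  0.127 ] [ 0.  0.  0.  0.  0. -0.]
blue [ 0.5144 -0.2527  0.0607] cap78 [ 0.4758 -0.2585  0.1282] [ 0.  0.  0.  0.  0. -0.]
green [ 0.524  -0.3169  0.0599] cap78 [ 0.4855 -0.3227  0.1275] [ 0.  0.  0.  0.  0. -0.]
t (array([ 0.49205276,  0.2366111 , -0.09196316]), np.float64(-878.5615234375))
s (array([ 0.49097802,  0.23143597, -0.08518597]), np.float64(-302.3130187988281))
ts (array([ 0.4918424 ,  0.23593013, -0.0914509 ]), np.float64(-1125.9791259765625))
red [array([0.4482, 0.3107]), array([0.4473, 0.3094])]
yellow [array([0.5402, 0.2283])]
blue [array([0.4315, 0.1715])]
```

```bash
cat >> h.py <<'E'
RK=R.from_euler('z',.148)*R.from_euler('y',-np.pi/6)
B={'red':[.5046,-.1864,.0598],'blue':[.5144,-.2525,.0600],'yellow':[.495,-.1209,.0600]}
def rackpose(n,h): return pose(np.array(B[n])+RK.apply([0,0,h]),.148,np.pi/6)
TR=(.492,.2363,-.092)
def traypt(x,y,z):
    return R.from_euler('z',TR[2]).apply([x,y,z])+[TR[0],TR[1],0]
CELL={'red':(.052,.068),'blue':(.052,-.068),'yellow':(-.052,0)}
E
python3 - <<'E'
from h import *
rel(rackpose('red',.14),rackpose('red',.056))
E
```

```text
t 9.5 p [ 0.3597 -0.1993  0.3593] j [-0.84 -0.35  1.53  0.26  1.82  0.5 ]
dp [20.2, 16.2, 191.9] rot [-0.0406, 0.2384, 0.1507]
dp [39.7, 21.1, 273.5] rot [-0.0406, 0.2384, 0.1507]
```

Emit:
play_rows(
  series=[
    {"dp":[20,16,192],"rotation":[-0.041,0.238,0.151]},
    {"dp":[20,16,192],"rotation":[-0.041,0.238,0.151]},
    {"dp":[20,16,192],"rotation":[-0.041,0.238,0.151]},
    {"dp":[20,16,192],"rotation":[-0.041,0.238,0.151]},
    {"dp":[20,16,192],"rotation":[-0.041,0.238,0.151]},
    {"dp":[20,16,192],"rotation":[-0.041,0.238,0.151]},
  ],
  grip=0.1,
)

```text
time: 10.25
eef_pos: [0.4371, -0.1988, 0.1861]
orientation: [0.963, 0.071, 0.261, -0.016]
force: [-0.4, 0.5, 0.4]
grip_width: 0.55
gripper_force: 0.0
```

```bash
python3 - <<'E'
from h import *
w=snap('wrist','w2.png')
rel(rackpose('red',.14),rackpose('red',.056)); print(status.state()['grip_width'])
E
```

```text
t 10.3 p [ 0.437  -0.1988  0.1861] j [-0.84 -0.34  1.93  0.45  1.27  0.51]
dp [-3.7, -2.3, 3.6] rot [0.0071, -0.0044, 0.0008]
dp [-4.0, -2.9, 87.6] rot [0.0071, -0.0044, 0.0008]
0.5500176233516426
```

View pics/w2.png

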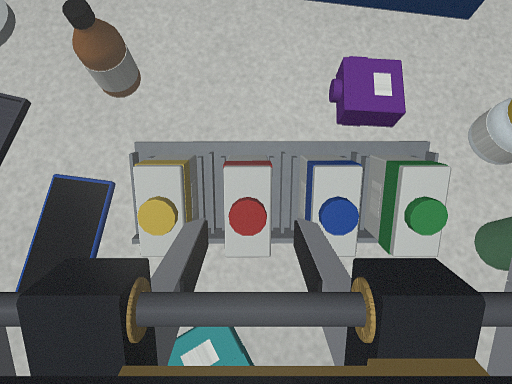

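The gripper stands over the red cassette: red cap at (248,216), between the fingers at about 200 and 300. Neighbours are yellow (157,216) and blue (339,216), and all three boxes are square to the image. This is the white box with the red band and cap, not the turquoise box at the bottom.

Emit:
play_rows(
  series=[
    {"dp":[-4,-3,4],"rotation":[0.007,-0.004,0]},
    {"dp":[-4,-3,4],"rotation":[0.007,-0.004,0]},
    {"dp":[-4,-3,35],"rotation":[0.007,-0.004,0]},
    {"dp":[-4,-3,65],"rotation":[0.007,-0.004,0]},
    {"dp":[-4,-3,87],"rotation":[0.007,-0.004,0]},
    {"dp":[-4,-3,87],"rotation":[0.007,-0.004,0]},
    {"dp":[-4,-3,87],"rotation":[0.007,-0.004,0]},
  ],
)

```text
time: 11.18
eef_pos: [0.4756, -0.1893, 0.1064]
orientation: [0.964, 0.071, 0.257, -0.021]
force: [-0.2, -1.6, 0.3]
grip_width: 0.552
gripper_force: 0.0
```

Emit:
play_rows(
  series=[
    {"dp":[0,0,0],"rotation":[0,0,0]},
    {"dp":[0,0,0],"rotation":[0,0,0]},
    {"dp":[0,0,0],"rotation":[0,0,0]},
    {"dp":[0,0,0],"rotation":[0,0,0]},
    {"dp":[0,0,0],"rotation":[0,0,0]},
  ],
  grip=-1,
  force=25,
)

```text
time: 11.8
eef_pos: [0.4756, -0.1896, 0.1066]
orientation: [0.964, 0.071, 0.257, -0.02]
force: [-5.3, -1.6, 6.2]
grip_width: 0.382
gripper_force: 25.0
```

```bash
python3 - <<'E'
from h import *
rel(rackpose('red',.056))
E
```

```text
t 11.8 p [ 0.4756 -0.1896  0.1066] j [-0.75 -0.2   1.99  0.46  1.06  0.51]
dp [1.9, 1.1, -0.9] rot [-0.002, 0.0019, -0.0009]
```

```bash
python3 - <<'E'
from h import *
rel(rackpose('red',.13),pose([.44,-.05,.26],.02,.2),pose(traypt(.040,.068,.21),TR[2]))
E
```

```text
t 11.8 p [ 0.4756 -0.1896  0.1066] j [-0.75 -0.2   1.99  0.46  1.06  0.51]
dp [1.7, 0.9, -74.9] rot [-0.002, 0.0019, -0.0009]
dp [63.7, -143.7, -140.0] rot [-0.0475, -0.3212, 0.1197]
dp [167.3, -475.6, -21.9] rot [-0.0648, -0.5189, 0.2342]
```

Emit:
play_rows(
  series=[
    {"dp":[0,0,-25],"rotation":[0,0,0]},
    {"dp":[0,0,-60],"rotation":[0,0,0]},
    {"dp":[15,-20,-100],"rotation":[0,-0.05,0]},
    {"dp":[64,-144,-140],"rotation":[-0.047,-0.321,0.12]},
    {"dp":[64,-144,-140],"rotation":[-0.047,-0.321,0.12]},
    {"dp":[167,-476,-22],"rotation":[-0.065,-0.519,0.234]},
    {"dp":[167,-476,-22],"rotation":[-0.065,-0.519,0.234]},
    {"dp":[167,-476,-22],"rotation":[-0.065,-0.519,0.234]},
    {"dp":[167,-476,-22],"rotation":[-0.065,-0.519,0.234]},
    {"dp":[167,-476,-22],"rotation":[-0.065,-0.519,0.234]},
  ],
)

```text
time: 13.05
eef_pos: [0.516, 0.2204, 0.2155]
orientation: [0.999, -0.046, -0.001, -0.001]
force: [0.8, -0.8, -0.6]
grip_width: 0.381
gripper_force: 25.0
```

```bash
python3 - <<'E'
from h import *
rel(pose(traypt(.040,.068,.21),TR[2]));print(status.state()['grip_width'])
E
```

```text
t 13.05 p [0.516  0.2204 0.2155] j [0.3  0.12 1.37 0.   1.66 1.96]
dp [14.7, -81.6, 5.6] rot [-0.0012, 0.003, 0.0009]
0.38118496533575413
```

Emit:
play_rows(
  series=[
    {"dp":[14,-82,5],"rotation":[0,0.003,0]},
    {"dp":[14,-82,5],"rotation":[0,0.003,0]},
    {"dp":[14,-82,5],"rotation":[0,0.003,0]},
    {"dp":[14,-82,5],"rotation":[0,0.003,0]},
  ],
)

```text
time: 13.55
eef_pos: [0.5376, 0.2968, 0.2119]
orientation: [0.999, -0.047, 0.001, -0.0]
force: [0.0, 0.5, -1.3]
grip_width: 0.383
gripper_force: 25.0
```

```bash
python3 - <<'E'
from fit import *
w=snap('wrist');b=snap('top');a=snap('scene','s3.png')
np.savez('cams2.npz',**{n+k:c[k] for n,c in(('w',w),('t',b),('s',a)) for k in c if k!='shot'})
rel(pose(traypt(.052,.068,.06),TR[2]))
print(w['position'])
for n in('red',):print(n,'\n W',blob(w,n)[:6],'\n T',blob(b,n)[:6],'\n S',blob(a,n)[:7])
for n in ('red_1','cell_far1','tray'):
  for c in (w,b,a): print(n,[(np.round(q['pixel'],1).tolist(),round(q['p'],2)) for q in landmark_of(c,n)[:4]])
im=w['image'].copy()
for x in(.052,-.052):
  for y in(.068,0,-.068):
    k=np.array([traypt(x+i*.039,y+j*.021,.004) for i,j in((-1,-1),(1,-1),(1,1),(-1,1))])
    cv2.polylines(im,[proj(w,k).round().astype(int)],True,(255,0,0),1)
k=np.array([traypt(i*.116,j*.122,.01) for i,j in((-1,-1),(1,-1),(1,1),(-1,1))])
cv2.polylines(im,[proj(w,k).round().astype(int)],True,(0,255,0),1)
cv2.imwrite('pics/w3.png',im[:,:,::-1])
E
```

```text
t 13.7 p [0.5378 0.2967 0.2126] j [0.41 0.23 1.24 0.   1.67 2.08]
dp [11.5, -3.4, 152.6] rot [-0.0016, -0.0024, -0.0019]
[0.60824341 0.29091933 0.36582825]
red 
 W [(2620, [250.3, 266.9]), (497, [28.0, 219.2]), (342, [38.0, 183.7]), (291, [106.8, 170.9]), (269, [144.0, 197.9]), (264, [90.2, 208.7])] 
 T [(2861, [478.5, 145.2]), (29, [480.8, 235.5])] 
 S [(1216, [82.5, 374.5]), (107, [12.9, 345.0]), (78, [283.2, 169.9]), (64, [310.7, 145.2]), (33, [307.2, 133.8]), (33, [283.8, 161.2]), (24, [326.4, 151.8])]
red_1 [([247.9, 214.6], 0.87)]
red_1 [([303.9, 257.9], 0.78), ([149.9, 208.3], 0.52), ([160.3, 239.7], 0.48)]
red_1 [([306.2, 154.2], 0.87), ([280.8, 183.2], 0.76), ([168.7, 237.7], 0.65), ([332.8, 165.3], 0.63)]
cell_far1 [([369.0, 163.9], 0.97), ([307.2, 161.6], 0.92), ([248.7, 163.4], 0.87)]
cell_far1 [([155.2, 206.3], 0.96), ([199.4, 207.2], 0.73), ([398.1, 174.3], 0.7), ([176.3, 208.4], 0.63)]
cell_far1 [([290.4, 199.8], 0.94), ([274.9, 215.0], 0.8), ([304.3, 193.5], 0.78)]
tray [([305.8, 209.2], 0.93)]
tray [([178.7, 221.2], 0.62)]
tray [([278.3, 196.3], 0.58)]
```

View pics/w3.png

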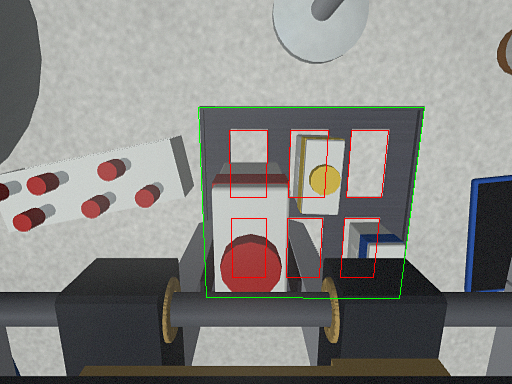

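```bash
cat >> fit.py <<'E'
def heldfit(w,colour,s=None,spx=None):
    from scipy.optimize import least_squares
    st=status.state();p0=np.array(st['eef_pos']);r0=R.from_quat(st['orientation'])*R.from_euler('x',np.pi)
    h=cv2.cvtColor(w['image'],cv2.COLOR_RGB2HSV).astype(int);H=h[...,0]
    m={'red':(H<6)|(H>174),'yellow':(H>20)&(H<30),'blue':(H>106)&(H<122)}[colour]&(h[...,1]>110)&(h[...,2]>50)
    n,l,stt,ce=cv2.connectedComponentsWithStats(m.astype(np.uint8))
    i=[k for k in range(1,n) if abs(ce[k][0]-250)<40 and ce[k][1]>225];i=max(i,key=lambda k:stt[k,4])
    x,y,ww,hh,_=stt[i];ob=np.array([x,x+ww,y]) # left,right,top
    th=np.linspace(0,2*np.pi,60)
    def pred(v):
        b=p0+r0.apply([v[0],v[1],-v[2]])
        q=np.vstack([np.c_[14*np.cos(th),14*np.sin(th),0*th+z]/1000 for z in(70,80)])
        u=proj(w,r0.apply(q)+b);return np.array([u[:,0].min(),u[:,0].max(),u[:,1].min()])
    s=least_squares(lambda v:pred(v)-ob,[0,0,.056],diff_step=1e-4)
    print(colour,'box',stt[i],'held dx,dy,h',s.x.round(4),'pred0',pred([0,0,.056]).round(1),'obs',ob)
def held_overlay(w,f,v,pitch=0):
    st=status.state();p0=np.array(st['eef_pos']);r0=R.from_quat(st['orientation'])*R.from_euler('x',np.pi)
    im=w['image'].copy()
    q=np.array([[i*.036,j*.018,k] for k in(.07,.0) for i,j in((-1,-1),(1,-1),(1,1),(-1,1))])
    u=proj(w,r0.apply(R.from_euler('y',pitch).apply(q-[0,0,v[2]])+[v[0],v[1],0])+p0).round().astype(int)
    for k in(u[:4],u[4:]):cv2.polylines(im,[k],True,(0,255,0),1)
    cv2.imwrite('pics/'+f,im[:,:,::-1])
E
python3 - <<'E'
from fit import *
d=np.load('cams2.npz');C2={n:{k:d[n+k] for k in('image','camera_matrix','position','orientation')} for n in'wts'}
heldfit(C2['w'],'red')
held_overlay(C2['w'],'w3b.png',[0,0,.056])
st=status.state();p0=np.array(st['eef_pos'])
# scene: cap
b,_=fitc([(C2['s'],[307.2,133.8])],R.from_euler('z',TR[2]),p0-[0,0,.056],p0[2]-.056);print('scene dxy world',(b-p0[:2]).round(4))
for free in([(.052,-.068)],):
  print(trayfit([C2['w']],free,list(TR)))
g=cv2.cvtColor(C2['w']['image'],cv2.COLOR_RGB2GRAY)
print('column 250 rows 140-240',g[140:240:3,250].tolist())
u=proj(C2['w'],np.array([p0+R.from_euler('z',TR[2]).apply([.036,0,z]) for z in(.014,-.056)]));print('pred front edge top/bottom',u.round(1))
E
```

```text
red box [ 220  237   62   55 2620] held dx,dy,h [-0.0001 -0.001   0.0561] pred0 [217.9 279.9 236.8] obs [220 282 237]
scene dxy world [0.0014 0.0025]
(array([ 0.49516145,  0.23336462, -0.08789532]), np.float64(-398.07598876953125))
column 250 rows 140-240 [195, 190, 186, 202, 194, 187, 189, 196, 104, 102, 107, 104, 66, 65, 71, 102, 163, 198, 199, 198, 198, 202, 202, 200, 198, 198, 200, 201, 200, 198, 197, 198, 69, 68]
pred front edge top/bottom [[248.8 191.4]
 [249.4 165.9]]
```

```bash
cat >> fit.py <<'E'
def wristtray(w,polys,x0):
    # polys: list of (p,q,z,sgn) segments in tray frame; outward normal side = (dy,-dx)
    from scipy.optimize import minimize
    g=gray(w);t=np.linspace(0,1,60)[:,None]
    def f(v):
        r=R.from_euler('z',v[2]);s=0
        for p,q,z,sg in polys:
            p,q=np.array(p),np.array(q);P=p+(q-p)*t;n=np.array([q[1]-p[1],-(q[0]-p[0])]);n=n/np.linalg.norm(n);a=[]
            for e in(.0025,-.0025):
                u=proj(w,r.apply(np.c_[P+n*e,0*t+z])+[v[0],v[1],0]).astype(np.float32)
                a.append(cv2.remap(g,u[:,:1].copy(),u[:,1:].copy(),cv2.INTER_LINEAR))
            s-=np.clip(sg*(a[0]-a[1]),-30,80).mean()
        return s
    best=None
    for dx in(-.004,0,.004):
        for dy in(-.004,0,.004):
            o=np.array(x0)+[dx,dy,0]
            m=minimize(f,o,method='Nelder-Mead',options=dict(initial_simplex=o+np.array([[0,0,0],[.004,0,0],[0,.004,0],[0,0,.03]])))
            if best is None or m.fun<best.fun:best=m
    return best.x.round(4),best.fun
FAR=((.116,-.115),(.116,.115),.01,1); RIGHT=((-.05,-.122),(.11,-.122),.01,1); LEFT=((.11,.122),(.0,.122),.01,1)
def rect(cx,cy,sides='nfrl'):
    a,b=.039,.021;k=np.array([[-a,-b],[a,-b],[a,b],[-a,b]])+[cx,cy]
    return [(k[i],k[(i+1)%4],.004,-1) for i,s in enumerate('rfln') if s in sides]
E
python3 - <<'E'
from fit import *
d=np.load('cams2.npz');w={k:d['w'+k] for k in('image','camera_matrix','position','orientation')}
S=[FAR,RIGHT,LEFT];T=rect(.052,-.068)+rect(.052,.068,'f')
print(wristtray(w,S,TR),wristtray(w,T,TR),wristtray(w,S+T,TR))
t={k:d['t'+k] for k in('image','camera_matrix','position','orientation')}
F=rect(.052,-.068)+rect(.052,.068)+rect(-.052,0)
d=np.load('cams.npz');t={k:d['t'+k] for k in('image','camera_matrix','position','orientation')}
print(wristtray(t,F,TR),wristtray(t,[FAR,RIGHT,LEFT,((-.116,.11),(-.116,-.11),.01,1)],TR))
E
```

```text
(array([ 0.494 ,  0.2351, -0.0806]), np.float64(-239.59088134765625)) (array([ 0.4933,  0.2354, -0.09  ]), np.float64(-396.5391845703125)) (array([ 0.4932,  0.2351, -0.0858]), np.float64(-635.56005859375))
(array([ 0.492 ,  0.2368, -0.0914]), np.float64(-553.5111694335938)) (array([ 0.4919,  0.2359, -0.0899]), np.float64(-190.17074584960938))
```

```bash
sed -i 's/^TR=.*/TR=(.4927,.236,-.0905)/' h.py; python3 - <<'E'
from h import *
rel(pose(traypt(.052,.068,.095),TR[2]))
E
```

```text
t 14.15 p [0.5377 0.2983 0.212 ] j [0.41 0.23 1.24 0.   1.67 2.08]
dp [12.7, -1.7, 117.0] rot [-0.0015, -0.0017, -0.0012]
```

Emit:
play_rows(
  series=[
    {"dp":[12.7,-1.7,0],"rotation":[0,-0.002,-0.001]},
    {"dp":[12.7,-1.7,50],"rotation":[0,-0.002,-0.001]},
    {"dp":[12.7,-1.7,90],"rotation":[0,-0.002,-0.001]},
    {"dp":[12.7,-1.7,117],"rotation":[0,-0.002,-0.001]},
    {"dp":[12.7,-1.7,117],"rotation":[0,-0.002,-0.001]},
    {"dp":[12.7,-1.7,117],"rotation":[0,-0.002,-0.001]},
  ],
)

```text
time: 14.9
eef_pos: [0.5519, 0.2994, 0.0963]
orientation: [0.999, -0.045, 0.001, -0.001]
force: [0.4, 0.7, -0.9]
grip_width: 0.379
gripper_force: 25.0
```

```bash
python3 - <<'E'
from h import *
for _ in range(3):rel(pose(traypt(.052,.068,.062),TR[2])); camera('wrist')
E
```

```text
t 14.9 p [0.5519 0.2994 0.0963] j [0.41 0.32 1.37 0.   1.45 2.07]
dp [-1.3, 0.6, 34.3] rot [-0.0026, -0.0018, -0.0003]
t 14.95 p [0.5522 0.2995 0.0971] j [0.41 0.31 1.37 0.   1.45 2.07]
dp [-1.6, 0.8, 35.1] rot [-0.0032, -0.003, -0.0002]
t 15.0 p [0.5522 0.2996 0.0973] j [0.41 0.31 1.37 0.   1.45 2.07]
dp [-1.6, 0.8, 35.3] rot [-0.0034, -0.0033, -0.0002]
```

Emit:
play_rows(
  series=[
    {"dp":[-1.5,0.8,15],"rotation":[-0.003,-0.003,0]},
    {"dp":[-1.5,0.8,26],"rotation":[-0.003,-0.003,0]},
    {"dp":[-1.5,0.8,32],"rotation":[-0.003,-0.003,0]},
    {"dp":[-1.5,0.8,34],"rotation":[-0.003,-0.003,0]},
    {"dp":[-1.5,0.8,34],"rotation":[-0.003,-0.003,0]},
  ],
)

```text
time: 15.68
eef_pos: [0.5492, 0.2984, 0.0609]
orientation: [0.999, -0.045, -0.002, 0.001]
force: [-0.7, -0.4, -1.5]
grip_width: 0.384
gripper_force: 25.0
```

```bash
python3 - <<'E'
from h import *
rel(pose(traypt(.052,.068,.06),TR[2]));print(status.state()['force'])
E
```

```text
t 15.68 p [0.5492 0.2984 0.0609] j [0.41 0.34 1.41 0.   1.39 2.07]
dp [1.4, -0.7, 0.9] rot [0.0015, 0.0033, -0.0002]
[-0.65926706 -0.38227373 -1.51722374]
```

Emit:
play_rows(
  series=[
    {"dp":[0,0,0],"rotation":[0,0,0]},
    {"dp":[0,0,0],"rotation":[0,0,0]},
  ],
)

```text
time: 15.92
eef_pos: [0.5494, 0.2985, 0.0615]
orientation: [0.999, -0.045, -0.001, 0.0]
force: [-0.3, 1.3, -1.2]
grip_width: 0.383
gripper_force: 25.0
```

```bash
python3 - <<'E'
from h import *
for _ in range(3):rel(pose(traypt(.052,.068,.06),TR[2]));print(status.state()['force'].round(1)); camera('wrist')
E
```

```text
t 15.93 p [0.5494 0.2985 0.0615] j [0.41 0.34 1.41 0.   1.39 2.07]
dp [1.2, -0.6, 1.4] rot [0.0011, 0.0025, -0.0002]
[-0.3  1.3 -1.2]
t 15.97 p [0.5493 0.2985 0.0613] j [0.41 0.34 1.41 0.   1.39 2.07]
dp [1.3, -0.6, 1.3] rot [0.0012, 0.0027, -0.0002]
[-0.1  0.7 -1.7]
t 16.02 p [0.5493 0.2985 0.0613] j [0.41 0.34 1.41 0.   1.39 2.07]
dp [1.3, -0.6, 1.3] rot [0.0012, 0.0028, -0.0001]
[-1.  -0.3 -0.9]
```

Emit:
play_rows(
  series=[
    {"dp":[0.8,-0.4,0.5],"rotation":[0.001,0.003,0]},
    {"dp":[0.8,-0.4,1],"rotation":[0.001,0.003,0]},
    {"dp":[0.8,-0.4,1.5],"rotation":[0.001,0.003,0]},
    {"dp":[0.8,-0.4,1.5],"rotation":[0.001,0.003,0]},
  ],
)

```text
time: 16.58
eef_pos: [0.5499, 0.2987, 0.0593]
orientation: [0.999, -0.045, -0.0, 0.0]
force: [0.4, -0.2, -1.3]
grip_width: 0.381
gripper_force: 25.0
```

```bash
python3 - <<'E'
from h import *
rel(pose(traypt(.052,.068,.06),TR[2]));print(status.state()['force'].round(1))
E
```

```text
t 16.57 p [0.5499 0.2987 0.0593] j [ 0.41  0.34  1.41 -0.    1.39  2.07]
dp [0.8, -0.3, -0.7] rot [0.0006, 0.0005, -0.0001]
[ 0.4 -0.2 -1.3]
```

Not touching yet; I'll step down slowly until I see force.

Emit:
play_rows(
  series=[
    {"dp":[0.5,0,0.4],"rotation":[0,0,0]},
    {"dp":[0.5,0,0.8],"rotation":[0,0,0]},
    {"dp":[0.5,0,1.2],"rotation":[0,0,0]},
  ],
)

```text
time: 16.95
eef_pos: [0.5503, 0.2988, 0.0591]
orientation: [0.999, -0.045, -0.0, 0.0]
force: [-1.4, -1.4, 4.6]
grip_width: 0.378
gripper_force: 25.0
```

Emit:
play_rows(
  series=[
    {"dp":[0,0,0.4],"rotation":[0,0,0]},
    {"dp":[0,0,0.8],"rotation":[0,0,0]},
  ],
)

```text
time: 17.2
eef_pos: [0.5503, 0.2987, 0.0591]
orientation: [0.999, -0.045, -0.0, 0.0]
force: [-4.4, -1.3, 8.5]
grip_width: 0.383
gripper_force: 25.0
```

Emit:
play_rows(
  series=[
    {"dp":[0,0,0],"rotation":[0,0,0]},
    {"dp":[0,0,0],"rotation":[0,0,0]},
    {"dp":[0,0,-2],"rotation":[0,0,0]},
    {"dp":[0,0,-30],"rotation":[0,0,0]},
    {"dp":[0,0,-80],"rotation":[0,0,0]},
    {"dp":[0,0,-150],"rotation":[0,0,0]},
    {"dp":[0,0,-150],"rotation":[0,0,0]},
  ],
  grip=0.1,
)

```text
time: 18.08
eef_pos: [0.5531, 0.2999, 0.2147]
orientation: [0.999, -0.045, 0.006, -0.003]
force: [-0.1, 0.1, -0.0]
grip_width: 0.552
gripper_force: 0.0
```

```bash
python3 - <<'E'
from h import *
rel(pose([.44,-.05,.28],.02,.25),rackpose('blue',.14))
w=snap('wrist','w4.png')
for n in ['red']:print(blob(w,n)[:4])
E
```

```text
t 18.07 p [0.5531 0.2999 0.2147] j [ 0.41  0.26  1.2  -0.    1.67  2.07]
dp [-80.2, 358.3, -68.2] rot [0.0089, 0.2386, -0.1107]
dp [-56.9, 570.4, 29.7] rot [0.0583, 0.5096, -0.2342]
[(679, [252.8, 190.8]), (442, [38.2, 233.9]), (325, [251.9, 285.1]), (311, [8.2, 207.7])]
```

Emit:
play_rows(
  series=[
    {"dp":[-80,358,-68],"rotation":[0.009,0.239,-0.111]},
    {"dp":[-80,358,-68],"rotation":[0.009,0.239,-0.111]},
    {"dp":[-80,358,-68],"rotation":[0.009,0.239,-0.111]},
    {"dp":[-80,358,-68],"rotation":[0.009,0.239,-0.111]},
    {"dp":[-80,358,-68],"rotation":[0.009,0.239,-0.111]},
    {"dp":[-80,358,-68],"rotation":[0.009,0.239,-0.111]},
    {"dp":[-57,570,0],"rotation":[0.058,0.51,-0.234]},
    {"dp":[-57,570,0],"rotation":[0.058,0.51,-0.234]},
    {"dp":[-57,570,0],"rotation":[0.058,0.51,-0.234]},
    {"dp":[-57,570,0],"rotation":[0.058,0.51,-0.234]},
  ],
)

```text
time: 19.38
eef_pos: [0.4403, -0.2652, 0.2046]
orientation: [0.965, 0.07, 0.252, -0.018]
force: [0.3, 0.4, 0.3]
grip_width: 0.552
gripper_force: 0.0
```

```bash
python3 - <<'E'
from fit import *
rel(rackpose('blue',.14))
b=snap('top');a=snap('scene')
np.savez('cams4.npz',**{n+k:c[k] for n,c in(('t',b),('s',a)) for k in c if k!='shot'})
for n in ('red','blue','yellow'):
  print(n,[(A,x,fitc([(b,x)],R.identity(),np.array([.45,.25,.004]),.004)[0].round(4).tolist()) for A,x in blob(b,n) if 130<x[0]<225 and 180<x[1]<270])
for n in('red','blue'):print('expect',traypt(*CELL[n],.004),traypt(-.052,.068,0),traypt(.052,0,0))
E
```

```text
t 19.38 p [ 0.4403 -0.2652  0.2046] j [-0.94 -0.22  1.8   0.46  1.34  0.44]
dp [-6.9, -1.7, 22.9] rot [0.002, 0.0133, -0.0023]
red [(67, [150.0, 238.1], [0.4482, 0.3107]), (65, [153.4, 203.5], [0.5521, 0.3009])]
blue [(59, [196.5, 242.5], [0.4315, 0.1715])]
yellow [(68, [176.5, 206.6], [0.5408, 0.2309])]
expect [0.5506328  0.29902214 0.004     ] [0.4470584 0.3084213 0.       ] [0.5444872  0.23130042 0.        ]
expect [0.5383416 0.1635787 0.004    ] [0.4470584 0.3084213 0.       ] [0.5444872  0.23130042 0.        ]
```

Red is in place: the new and old red cassettes measure 104 mm apart along the tray's axis. Blue next.

Emit:
play_rows(
  series=[
    {"dp":[-7,-1.7,23],"rotation":[0.002,0.013,0]},
    {"dp":[-7,-1.7,23],"rotation":[0.002,0.013,0]},
    {"dp":[-7,-1.7,23],"rotation":[0.002,0.013,0]},
    {"dp":[-7,-1.7,23],"rotation":[0.002,0.013,0]},
  ],
)

```text
time: 19.98
eef_pos: [0.4475, -0.2612, 0.1855]
orientation: [0.963, 0.073, 0.259, -0.018]
force: [0.1, 0.3, 0.1]
grip_width: 0.549
gripper_force: 0.0
```

```bash
python3 - <<'E'
from h import *
rel(rackpose('blue',.14),rackpose('blue',.056))
E
```

```text
t 19.98 p [ 0.4475 -0.2612  0.1855] j [-0.92 -0.21  1.83  0.48  1.28  0.41]
dp [-4.3, 1.3, 2.4] rot [0.0023, -0.0021, 0.0032]
dp [-4.5, 1.1, 86.4] rot [0.0023, -0.0021, 0.0032]
```

Emit:
play_rows(
  series=[
    {"dp":[-3.5,1,3],"rotation":[0.002,-0.002,0.003]},
    {"dp":[-3.5,1,35],"rotation":[0.002,-0.002,0.003]},
    {"dp":[-3.5,1,65],"rotation":[0.002,-0.002,0.003]},
    {"dp":[-3.5,1,86],"rotation":[0.002,-0.002,0.003]},
    {"dp":[-3.5,1,86],"rotation":[0.002,-0.002,0.003]},
    {"dp":[-3.5,1,86],"rotation":[0.002,-0.002,0.003]},
  ],
)

```text
time: 20.72
eef_pos: [0.4869, -0.257, 0.109]
orientation: [0.963, 0.071, 0.258, -0.019]
force: [-0.4, -0.1, 0.9]
grip_width: 0.553
gripper_force: 0.0
```

Emit:
play_rows(
  series=[
    {"dp":[0,0,0],"rotation":[0,0,0]},
    {"dp":[0,0,0],"rotation":[0,0,0]},
    {"dp":[0,0,0],"rotation":[0,0,0]},
    {"dp":[0,0,0],"rotation":[0,0,0]},
    {"dp":[0,0,0],"rotation":[0,0,0]},
  ],
  grip=-1,
  force=25,
)

```text
time: 21.35
eef_pos: [0.4869, -0.2571, 0.1092]
orientation: [0.963, 0.071, 0.258, -0.019]
force: [-4.3, -0.9, 6.3]
grip_width: 0.382
gripper_force: 25.0
```

```bash
python3 - <<'E'
from h import *
rel(rackpose('blue',.056),pose([.44,-.08,.26],.02,.2),pose(traypt(.045,-.068,.21),TR[2]))
E
```

```text
t 21.35 p [ 0.4869 -0.2571  0.1092] j [-0.84 -0.09  1.88  0.49  1.09  0.41]
dp [-0.4, -0.5, 0.5] rot [0.0006, 0.0002, -0.0009]
dp [57.7, -182.1, -140.9] rot [-0.045, -0.323, 0.1193]
dp [142.0, -410.3, -34.5] rot [-0.062, -0.5209, 0.232]
```

Emit:
play_rows(
  series=[
    {"dp":[0,0,-25],"rotation":[0,0,0]},
    {"dp":[0,0,-75],"rotation":[0,0,0]},
    {"dp":[15,-10,-125],"rotation":[0,-0.05,0]},
    {"dp":[58,-182,-150],"rotation":[-0.045,-0.323,0.12]},
    {"dp":[58,-182,-150],"rotation":[-0.045,-0.323,0.12]},
    {"dp":[58,-182,-150],"rotation":[-0.045,-0.323,0.12]},
    {"dp":[142,-410,-34],"rotation":[-0.062,-0.521,0.232]},
    {"dp":[142,-410,-34],"rotation":[-0.062,-0.521,0.232]},
    {"dp":[142,-410,-34],"rotation":[-0.062,-0.521,0.232]},
    {"dp":[142,-410,-34],"rotation":[-0.062,-0.521,0.232]},
  ],
)

```text
time: 22.6
eef_pos: [0.5243, 0.1473, 0.212]
orientation: [0.999, -0.045, -0.001, -0.001]
force: [0.5, 0.4, -1.9]
grip_width: 0.383
gripper_force: 25.0
```

Emit:
play_rows(
  series=[
    {"dp":[0,0,0],"rotation":[0,0,0]},
  ],
)

```text
time: 22.72
eef_pos: [0.5233, 0.1488, 0.2099]
orientation: [0.999, -0.042, -0.004, -0.001]
force: [-0.0, -0.8, -2.1]
grip_width: 0.382
gripper_force: 25.0
```

```bash
python3 - <<'E'
from h import *
rel(pose(traypt(.052,-.068,.21),TR[2]),pose(traypt(.052,-.068,.095),TR[2]))
E
```

```text
t 22.73 p [0.5233 0.1488 0.2099] j [0.17 0.08 1.42 0.   1.65 1.83]
dp [13.8, -16.0, -0.2] rot [-0.0011, 0.0074, 0.0066]
dp [14.6, -15.9, 114.8] rot [-0.0011, 0.0074, 0.0066]
```

Emit:
play_rows(
  series=[
    {"dp":[14,-16,0],"rotation":[0,0.006,0.006]},
    {"dp":[14,-16,0],"rotation":[0,0.006,0.006]},
    {"dp":[14,-16,0],"rotation":[0,0.006,0.006]},
    {"dp":[14,-16,40],"rotation":[0,0.006,0.006]},
    {"dp":[14,-16,85],"rotation":[0,0.006,0.006]},
    {"dp":[14,-16,115],"rotation":[0,0.006,0.006]},
    {"dp":[14,-16,115],"rotation":[0,0.006,0.006]},
    {"dp":[14,-16,115],"rotation":[0,0.006,0.006]},
  ],
)

```text
time: 23.72
eef_pos: [0.5402, 0.1594, 0.1004]
orientation: [0.999, -0.048, 0.004, -0.001]
force: [0.1, -0.3, -1.2]
grip_width: 0.384
gripper_force: 25.0
```

```bash
python3 - <<'E'
from fit import *
w=camera('wrist');heldfit(w,'blue')
rel(pose(traypt(.052,-.068,.062),TR[2]))
E
```

```text
blue box [ 221  239   60   53 2491] held dx,dy,h [-0.0034  0.0002  0.0608] pred0 [220.4 282.7 236.2] obs [221 281 239]
t 23.77 p [0.5406 0.1596 0.101 ] j [ 0.19  0.17  1.54 -0.    1.42  1.85]
dp [-3.0, -3.6, 39.0] rot [-0.0024, -0.0087, -0.0063]
```

Emit:
play_rows(
  series=[
    {"dp":[-2.3,-3.6,0],"rotation":[-0.002,-0.008,-0.006]},
    {"dp":[-2.3,-3.6,15],"rotation":[-0.002,-0.008,-0.006]},
    {"dp":[-2.3,-3.6,28],"rotation":[-0.002,-0.008,-0.006]},
    {"dp":[-2.3,-3.6,36],"rotation":[-0.002,-0.008,-0.006]},
    {"dp":[-2.3,-3.6,36],"rotation":[-0.002,-0.008,-0.006]},
    {"dp":[-2.3,-3.6,36],"rotation":[-0.002,-0.008,-0.006]},
    {"dp":[-2.3,-3.6,36],"rotation":[-0.002,-0.008,-0.006]},
  ],
)

```text
time: 24.65
eef_pos: [0.5376, 0.1637, 0.0626]
orientation: [0.999, -0.045, -0.001, 0.0]
force: [-0.8, 0.4, -1.6]
grip_width: 0.382
gripper_force: 25.0
```

```bash
python3 - <<'E'
from h import *
rel(pose(traypt(.0527,-.068,.06),TR[2]));print(status.state()['force'].round(1))
E
```

```text
t 24.65 p [0.5376 0.1637 0.0626] j [0.19 0.21 1.57 0.   1.36 1.86]
dp [1.4, 0.0, 2.6] rot [0.0006, 0.0029, 0.0002]
[-0.8  0.4 -1.6]
```

Emit:
play_rows(
  series=[
    {"dp":[1.2,0,0.8],"rotation":[0,0.002,0]},
    {"dp":[1.2,0,1.6],"rotation":[0,0.002,0]},
    {"dp":[1.2,0,2.2],"rotation":[0,0.002,0]},
    {"dp":[1.2,0,2.6],"rotation":[0,0.002,0]},
  ],
)

```text
time: 25.15
eef_pos: [0.5388, 0.1636, 0.0606]
orientation: [0.999, -0.045, -0.0, 0.0]
force: [-0.8, -1.0, 4.3]
grip_width: 0.382
gripper_force: 25.0
```

Emit:
play_rows(
  series=[
    {"dp":[0,0,0.4],"rotation":[0,0,0]},
    {"dp":[0,0,0.8],"rotation":[0,0,0]},
    {"dp":[0,0,1.2],"rotation":[0,0,0]},
  ],
)

```text
time: 25.52
eef_pos: [0.539, 0.1636, 0.0604]
orientation: [0.999, -0.045, -0.0, 0.0]
force: [-2.8, -1.1, 8.1]
grip_width: 0.378
gripper_force: 25.0
```

Contact; release and retreat.

Emit:
play_rows(
  series=[
    {"dp":[0,0,0],"rotation":[0,0,0]},
    {"dp":[0,0,0],"rotation":[0,0,0]},
    {"dp":[0,0,-2],"rotation":[0,0,0]},
    {"dp":[0,0,-30],"rotation":[0,0,0]},
    {"dp":[0,0,-80],"rotation":[0,0,0]},
    {"dp":[0,0,-150],"rotation":[0,0,0]},
    {"dp":[0,0,-150],"rotation":[0,0,0]},
  ],
  grip=0.1,
)

```text
time: 26.4
eef_pos: [0.5416, 0.1642, 0.2153]
orientation: [0.999, -0.045, 0.005, -0.001]
force: [-0.4, -0.1, 0.3]
grip_width: 0.548
gripper_force: 0.0
```

```bash
python3 - <<'E'
from h import *
rel(pose([.44,-.02,.28],.05,.25),rackpose('yellow',.15))
E
```

```text
t 26.4 p [0.5416 0.1642 0.2153] j [ 0.19  0.12  1.37 -0.    1.65  1.86]
dp [-84.0, 192.4, -66.1] rot [0.0156, 0.2391, -0.1397]
dp [-93.9, 305.9, 23.6] rot [0.0609, 0.5105, -0.233]
```

Emit:
play_rows(
  series=[
    {"dp":[-84,192,-66],"rotation":[0.015,0.239,-0.14]},
    {"dp":[-84,192,-66],"rotation":[0.015,0.239,-0.14]},
    {"dp":[-84,192,-66],"rotation":[0.015,0.239,-0.14]},
    {"dp":[-94,306,10],"rotation":[0.061,0.51,-0.233]},
    {"dp":[-94,306,20],"rotation":[0.061,0.51,-0.233]},
    {"dp":[-94,306,24],"rotation":[0.061,0.51,-0.233]},
    {"dp":[-94,306,24],"rotation":[0.061,0.51,-0.233]},
    {"dp":[-94,306,24],"rotation":[0.061,0.51,-0.233]},
    {"dp":[-94,306,24],"rotation":[0.061,0.51,-0.233]},
  ],
)

```text
time: 27.52
eef_pos: [0.4187, -0.1314, 0.1862]
orientation: [0.965, 0.073, 0.253, -0.018]
force: [0.6, -0.6, 0.0]
grip_width: 0.55
gripper_force: 0.0
```

```bash
python3 - <<'E'
from fit import *
b=snap('top')
for n in ('red','blue','yellow'):
  print(n,[(A,x,fitc([(b,x)],R.identity(),np.array([.45,.25,.004]),.004)[0].round(4).tolist()) for A,x in blob(b,n) if 130<x[0]<225 and 180<x[1]<270])
print(traypt(*CELL['blue'],0))
rel(rackpose('yellow',.14),rackpose('yellow',.056))
E
```

```text
red [(67, [150.0, 238.1], [0.4482, 0.3107]), (65, [153.4, 203.5], [0.5521, 0.3009])]
blue [(59, [196.5, 242.5], [0.4315, 0.1715]), (57, [198.2, 206.6], [0.539, 0.1653])]
yellow [(68, [176.5, 206.6], [0.5408, 0.2309])]
[0.5383416 0.1635787 0.       ]
t 27.57 p [ 0.4187 -0.1313  0.1863] j [-0.72 -0.47  2.01  0.4   1.28  0.64]
dp [3.6, 1.0, 7.8] rot [-0.0004, 0.0112, 0.0041]
dp [4.5, 1.0, 91.8] rot [-0.0004, 0.0112, 0.0041]
```

Emit:
play_rows(
  series=[
    {"dp":[3.6,1,8],"rotation":[0,0.011,0.004]},
    {"dp":[3.6,1,8],"rotation":[0,0.011,0.004]},
    {"dp":[3.6,1,8],"rotation":[0,0.011,0.004]},
  ],
)

```text
time: 27.95
eef_pos: [0.425, -0.1321, 0.1797]
orientation: [0.964, 0.07, 0.257, -0.02]
force: [-0.4, -0.9, 0.2]
grip_width: 0.548
gripper_force: 0.0
```

```bash
python3 - <<'E'
from h import *
rel(rackpose('yellow',.14),rackpose('yellow',.056))
E
```

```text
t 27.95 p [ 0.425  -0.1321  0.1797] j [-0.72 -0.46  2.02  0.41  1.26  0.64]
dp [1.6, -0.8, -0.9] rot [-0.0004, 0.0018, -0.003]
dp [1.7, -0.7, 83.1] rot [-0.0004, 0.0018, -0.003]
```

Emit:
play_rows(
  series=[
    {"dp":[1,-0.5,30],"rotation":[0,0.002,-0.003]},
    {"dp":[1,-0.5,60],"rotation":[0,0.002,-0.003]},
    {"dp":[1,-0.5,83],"rotation":[0,0.002,-0.003]},
    {"dp":[1,-0.5,83],"rotation":[0,0.002,-0.003]},
    {"dp":[1,-0.5,83],"rotation":[0,0.002,-0.003]},
  ],
)

```text
time: 28.58
eef_pos: [0.4668, -0.1262, 0.1093]
orientation: [0.963, 0.071, 0.259, -0.019]
force: [0.4, -0.2, 0.5]
grip_width: 0.55
gripper_force: 0.0
```

Emit:
play_rows(
  series=[
    {"dp":[0,0,0],"rotation":[0,0,0]},
    {"dp":[0,0,0],"rotation":[0,0,0]},
    {"dp":[0,0,0],"rotation":[0,0,0]},
    {"dp":[0,0,0],"rotation":[0,0,0]},
    {"dp":[0,0,0],"rotation":[0,0,0]},
  ],
  grip=-1,
  force=25,
)

```text
time: 29.2
eef_pos: [0.4668, -0.1263, 0.1095]
orientation: [0.963, 0.071, 0.259, -0.019]
force: [-5.1, -0.9, 6.0]
grip_width: 0.383
gripper_force: 25.0
```

```bash
python3 - <<'E'
from h import *
rel(rackpose('yellow',.056),pose([.43,.02,.26],.0,.2),pose(traypt(-.052,0,.21),TR[2]))
E
```

```text
t 29.2 p [ 0.4668 -0.1263  0.1095] j [-0.62 -0.31  2.06  0.42  1.04  0.65]
dp [0.1, -1.2, 1.3] rot [0.0014, -0.0016, -0.0003]
dp [62.6, -149.9, -137.8] rot [-0.0514, -0.3247, 0.1384]
dp [74.9, -366.7, -73.1] rot [-0.0613, -0.5228, 0.2323]
```

Emit:
play_rows(
  series=[
    {"dp":[0,0,-25],"rotation":[0,0,0]},
    {"dp":[0,0,-75],"rotation":[0,0,0]},
    {"dp":[15,-20,-125],"rotation":[0,-0.05,0]},
    {"dp":[63,-150,-140],"rotation":[-0.051,-0.325,0.138]},
    {"dp":[63,-150,-140],"rotation":[-0.051,-0.325,0.138]},
    {"dp":[75,-367,-73],"rotation":[-0.061,-0.523,0.232]},
    {"dp":[75,-367,-73],"rotation":[-0.061,-0.523,0.232]},
    {"dp":[75,-367,-73],"rotation":[-0.061,-0.523,0.232]},
    {"dp":[75,-367,-73],"rotation":[-0.061,-0.523,0.232]},
    {"dp":[75,-367,-73],"rotation":[-0.061,-0.523,0.232]},
  ],
)

```text
time: 30.45
eef_pos: [0.4397, 0.2442, 0.2069]
orientation: [0.999, -0.043, -0.003, -0.0]
force: [0.3, -0.7, -1.3]
grip_width: 0.379
gripper_force: 25.0
```

Emit:
play_rows(
  series=[
    {"dp":[0,0,0],"rotation":[0,0,0]},
    {"dp":[0,0,0],"rotation":[0,0,0]},
  ],
)

```text
time: 30.7
eef_pos: [0.441, 0.24, 0.2091]
orientation: [0.999, -0.046, -0.001, -0.0]
force: [0.1, 0.4, -2.2]
grip_width: 0.38
gripper_force: 25.0
```

```bash
python3 - <<'E'
from fit import *
w=snap('wrist');heldfit(w,'yellow')
np.savez('cams5.npz',**{'w'+k:w[k] for k in w if k!='shot'})
rel(pose(traypt(-.052,0,.21),TR[2]))
print(wristtray(w,[FAR]+rect(.052,.068,'f'),TR))
E
```

```text
yellow box [ 221  235   60   57 2650] held dx,dy,h [-0.0013  0.0006  0.061 ] pred0 [221.3 283.5 236.5] obs [221 281 235]
t 30.75 p [0.4412 0.2398 0.2094] j [ 0.38 -0.01  1.52  0.    1.64  2.05]
dp [-0.3, -0.8, -0.6] rot [-0.0006, 0.0009, -0.0016]
(array([ 0.4937,  0.235 , -0.103 ]), np.float64(-91.2664566040039))
```

Emit:
play_rows(
  series=[
    {"dp":[-0.5,-0.8,0],"rotation":[0,0,-0.001]},
    {"dp":[-0.5,-0.8,50],"rotation":[0,0,-0.001]},
    {"dp":[-0.5,-0.8,90],"rotation":[0,0,-0.001]},
    {"dp":[-0.5,-0.8,120],"rotation":[0,0,-0.001]},
    {"dp":[-0.5,-0.8,138],"rotation":[0,0,-0.001]},
    {"dp":[-0.5,-0.8,142],"rotation":[0,0,-0.001]},
    {"dp":[-0.5,-0.8,142],"rotation":[0,0,-0.001]},
    {"dp":[-0.5,-0.8,142],"rotation":[0,0,-0.001]},
  ],
)

```text
time: 31.75
eef_pos: [0.4413, 0.2427, 0.0688]
orientation: [0.999, -0.045, 0.001, -0.001]
force: [0.4, 0.0, -2.0]
grip_width: 0.381
gripper_force: 25.0
```

```bash
python3 - <<'E'
from h import *
rel(pose(traypt(-.0523,0,.06),TR[2]));print(status.state()['force'].round(1))
E
```

```text
t 31.75 p [0.4413 0.2427 0.0688] j [0.39 0.07 1.71 0.   1.35 2.05]
dp [-0.5, 2.1, 8.8] rot [-0.0025, -0.0013, 0.0014]
[ 0.4  0.  -2. ]
```

Emit:
play_rows(
  series=[
    {"dp":[-0.4,1.8,2],"rotation":[-0.002,-0.001,0.001]},
    {"dp":[-0.4,1.8,4],"rotation":[-0.002,-0.001,0.001]},
    {"dp":[-0.4,1.8,5],"rotation":[-0.002,-0.001,0.001]},
    {"dp":[-0.4,1.8,5],"rotation":[-0.002,-0.001,0.001]},
  ],
)

```text
time: 32.25
eef_pos: [0.4395, 0.2405, 0.062]
orientation: [0.999, -0.045, -0.001, 0.0]
force: [0.3, 0.3, -2.9]
grip_width: 0.381
gripper_force: 25.0
```

```bash
python3 - <<'E'
from h import *
rel(pose(traypt(-.0523,0,.06),TR[2]));print(status.state()['force'].round(1))
E
```

```text
t 32.25 p [0.4395 0.2405 0.062 ] j [0.39 0.08 1.72 0.   1.34 2.05]
dp [1.1, -0.3, 2.0] rot [0.0011, 0.0028, 0.0005]
[ 0.3  0.3 -2.9]
```

Emit:
play_rows(
  series=[
    {"dp":[0.8,0,0.6],"rotation":[0,0.002,0]},
    {"dp":[0.8,0,1.2],"rotation":[0,0.002,0]},
    {"dp":[0.8,0,1.8],"rotation":[0,0.002,0]},
    {"dp":[0.8,0,2.2],"rotation":[0,0.002,0]},
  ],
)

```text
time: 32.75
eef_pos: [0.4407, 0.2405, 0.0614]
orientation: [0.999, -0.045, 0.0, 0.0]
force: [-2.1, -1.9, 7.2]
grip_width: 0.378
gripper_force: 25.0
```

Emit:
play_rows(
  series=[
    {"dp":[0,0,0.4],"rotation":[0,0,0]},
    {"dp":[0,0,0.8],"rotation":[0,0,0]},
  ],
)

```text
time: 33.0
eef_pos: [0.4413, 0.2405, 0.0611]
orientation: [0.999, -0.045, 0.001, 0.0]
force: [-2.2, -1.5, 7.9]
grip_width: 0.379
gripper_force: 25.0
```

Emit:
play_rows(
  series=[
    {"dp":[0,0,0],"rotation":[0,0,0]},
    {"dp":[0,0,0],"rotation":[0,0,0]},
    {"dp":[0,0,-2],"rotation":[0,0,0]},
    {"dp":[0,0,-30],"rotation":[0,0,0]},
    {"dp":[0,0,-80],"rotation":[0,0,0]},
    {"dp":[-40,0,-140],"rotation":[0,0,0]},
    {"dp":[-90,0,-190],"rotation":[0,0,0]},
    {"dp":[-100,0,-220],"rotation":[0,0,0]},
    {"dp":[-100,0,-220],"rotation":[0,0,0]},
    {"dp":[-100,0,-220],"rotation":[0,0,0]},
  ],
  grip=0.1,
)

```text
time: 34.25
eef_pos: [0.341, 0.2496, 0.2783]
orientation: [0.999, -0.045, -0.001, 0.001]
force: [0.4, 0.1, 0.2]
grip_width: 0.546
gripper_force: 0.0
```

```bash
python3 - <<'E'
from fit import *
w=snap('wrist');b=snap('top')
im=w['image'].copy()
for (x,y) in [(i,j) for i in(.052,-.052) for j in(.068,0,-.068)]:
    k=np.array([traypt(x+i*.039,y+j*.021,.004) for i,j in((-1,-1),(1,-1),(1,1),(-1,1))])
    cv2.polylines(im,[proj(w,k).round().astype(int)],True,(255,0,255),1)
    k=np.array([traypt(x+i*.036,y+j*.018,.074) for i,j in((-1,-1),(1,-1),(1,1),(-1,1))])
    cv2.polylines(im,[proj(w,k).round().astype(int)],True,(0,255,0),1)
cv2.imwrite('pics/w6.png',np.vstack([im[:,:,::-1]]))
rel()
for n in ('red','blue','yellow'):
  for c in(w,b):
    print(n,[(A,fitc([(c,x)],R.identity(),np.array([.49,.25,.004]),.004)[0].round(4).tolist()) for A,x in blob(c,n) if A>40 and np.abs(atz(c,x,.08)[:2]-[.49,.236]).max()<.12])
for x in(-.052,.052):
  for y in(.068,0,-.068):print(traypt(x,y,0).round(4))
k=landmark_of(b,'lamp_knob')[:1];print([(q['p'],atz(b,q['pixel'],.27)) for q in k])
E
```

```text
t 34.35 p [0.3409 0.2492 0.277 ] j [ 0.5  -0.2   1.55 -0.    1.79  2.16]
red [(571, [0.4496, 0.3096]), (151, [0.5108, 0.2975])]
red [(67, [0.4482, 0.3107]), (65, [0.5521, 0.3009])]
blue [(574, [0.4329, 0.1705]), (251, [0.5, 0.1756]), (200, [0.4338, 0.192])]
blue [(59, [0.4315, 0.1715]), (58, [0.539, 0.1653])]
yellow [(559, [0.4425, 0.2412]), (182, [0.5002, 0.2342])]
yellow [(69, [0.4411, 0.2424]), (68, [0.5408, 0.2309])]
[0.4471 0.3084 0.    ]
[0.4409 0.2407 0.    ]
[0.4348 0.173  0.    ]
[0.5506 0.299  0.    ]
[0.5445 0.2313 0.    ]
[0.5383 0.1636 0.    ]
[(0.71, array([0.71161091, 0.03072142, 0.27      ]))]
```

View pics/w6.png

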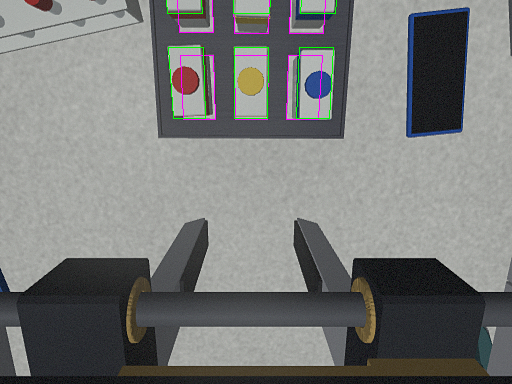

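```bash
python3 - <<'E'
from h import *
b=snap('top');print([x for x in blob(b,'green')[:3]])
print(workorder.finish_job())
E
```

```text
[(155, [252.9, 90.1]), (58, [364.7, 218.3])]
the job is handed in; nothing more can be done
None
```

I handed the job in at about 34 s. The lamp is swung clear of the tray, and the red, blue and yellow cassettes stand in line with their own colours, within about 2 mm of their rectangles; the green cassette is still in the rack.

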